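# Isolate, strip the relay rail, make ready

## Robot

A 7-joint arm with a two-finger parallel gripper is mounted at the origin on a cart in front of the work surface, level with it; the furniture and walls round the work are solid. World frame = base frame: x ahead of the robot, y to its left, z up, the work surface at z = 0. Lengths are in m, angles in rad, forces in N, time in s.
With the tool pointing down it reaches from about 0.4 to 0.85 m from the base axis. Payload 10.4 kg.
Tool frame: the origin (TCP) lies on the mounting face of the last link; the fingertips stand 182 mm ahead of it and the grasp point (between the pads) lies 164 mm ahead of it (env.nose_length is the distance from the TCP to the fingertips, in m); z points along the fingers, y is the line along which they close (so a half turn about z gives the same grasp; the last joint's range is limited). The gripper opens to 87 mm and grips with 3 to 60 N. Pads are 19 mm wide; open, the fingers measure 117 mm over their backs; the gripper's body (75 mm by 190 mm) begins 51 mm behind the grasp point.
Start: joints at [-1.284, 0.332, -0.065, 1.46, 0.022, 1.35, -0.088], TCP at [0.191, 0.595, 0.405] pointing down, gripper open.
Joint ranges: [-2.6, 2.6], [-0.5, 2.12], [-1.47, 1.34], [0.16, 2.42], [-1.27, 4.41], [0.06, 2.06], [-2.6, 2.6]. Speed limits (rad/s): [2.22, 2.22, 2.79, 2.79, 3.14, 3.14, 3.14].

## Interface

Orientations are given as a rotation vector (axis times angle).
In Python, from bench import sensors, cams, env gives the robot as it stands. The module is installed in compiled form; this text tells all that it offers.
- The arm moves only by the tool carry_out, never from a script. Its argument "moves" is a list of rows, each an object of numbers: "x", "y", "z": the shift along the tool's x, y, z in units of 0.05 m (1.0 is 0.05 m); "rx", "ry", "rz": the turn, a rotation vector about the tool's x, y, z in units of 60 degrees (1.0 is 60 degrees). In form: [{"x": .., "y": .., "z": .., "rx": .., "ry": .., "rz": ..}, ...]. A call has 1 to 10 rows; each row shifts and turns the commanded pose from where the row before left it, along the tool's axes as they then stand; what a row does not reach is not made up. A row lasts 1/8 s, in which the tool goes at most 62.5 mm and 10.7 degrees, less where a joint would pass 70% of its speed; a pose out of reach is approached as far as the arm can. A call with a number of a shift or a turn outside -1 to 1 is refused whole. A call with a gripper value outside its range is refused whole. "hand" is the opening, from -1 (shut) to 1 (fully open), set as the call begins (left out, the last holds). The fingers move at their own pace and stop on an object; "newtons" is the grip in N (left out, the last holds). Time passes only in rows, so rows that do not move let the fingers close. It gives the time, the measured TCP pose, the force, the opening and the grip force at its end, in the units of the state.
- sensors.read_state(): the state, without advancing time (a new reading comes with each control period).
- cams.snapshot(name): name is "scene" or "top" or "wrist"; returns a dict with "color" (384x512x3 uint8, blue, green, red), "camera_matrix" (3x3 intrinsics, pixels), "camera_from_world" (4x4, takes a point from world to camera coordinates); the wrist camera has in their place "tool_from_camera" (4x4, takes a point from camera to tool coordinates, whose origin is the TCP and whose axes are the flange's). Camera axes: x right, y down, z forward; pixel columns grow to the right and rows downward; lengths in m; the calibration is good to about 2 mm. The wrist camera is an equidistant fisheye: a pixel r from the principal point sees the ray r / f radians off the axis. A picture is of the moment at which its call begins: read the wrist's pose just before it. There is no depth.
- env.sign_off(): hands the job in; it is judged then, once.
Trained networks look in a picture, given as the dict that the camera call returned (one of the last four; its "shot" number tells which), for a name from the list of things; names that differ only in an ending like _2 or _b are one class to them, and where a whole thing is asked for, a point or a joint stands for the part that bears it (a point fixed in the world has none). Each returns a list of dicts, best first, with "score" (0 to 1); they miss things now and then, are a little off and sometimes report something else, mostly with a low value. They report only what shows in the picture. A call takes as long as a camera call. They do not tell look-alikes from the thing itself.
- cams.regions_of(picture, label): "region" (384x512 bool, what is visible of it) and "centre" ([row, column] in pixels, amid what is visible of it).
The state is a dict: "t": time; "joint_positions": joint angles; "dq": joint speeds; "effort": joint torques, N m; "eef_pos": TCP position; "tool_rot": TCP orientation; "wrist_force": force on the tool from outside, world axes, zero at the start; "moment": the same for the moment, N m; "gripper_width": finger opening in m; "gripper_force": force on a finger pad.
Only numpy, scipy, OpenCV 4.12 (cv2) and the standard library are available. Lean on these libraries where they do the work, as an engineer would, in place of code of your own. Each camera call takes 0.05 s, during which the arm holds its last target. There are 200 camera calls.

## Task

Turn the isolator's dial until its pointer points at the wide flat lug, and leave it there while you pull every relay module straight up off the rail, against its sprung catch, and stow them all in the open tray, standing or lying. When the last one is stowed, turn the dial back until its pointer points at the slim round pin. Leave the other things on the bench where they are.

Things in the scene. Friction and masses are not known exactly. Their poses are not given: they have to be found in the camera images.
- dial (a joint): angle of the isolator's dial in rad, 0 when its pointer lies along the isolator housing's +x, growing anticlockwise seen from above, stops at -2.0 and 2.0. It turns with about 0.1 N m of friction and stays where it is left
- dial_grip (a point): point on the dial's upright axis, in the grip bar, 66 mm above the bench. The dial is a black disc 72 mm across with an upright grip bar on it, 60 mm long, 14 mm thick and 33 mm high (from 48 to 80 mm above the bench); x runs along the bar towards the pointer end, so the bar is pinched across y. The fixed grey housing below is 120 x 120 mm, 40 mm high, with a round white face; a white stripe runs along the top of the bar's pointer half, down its end and out on the pointer
- pointer (a point): tip of the dial's pointer (a short black tongue with a white stripe), 47 mm from the axis, near the housing's face
- lug_mark (a point): place on the housing's face, 47 mm from the dial's axis, just inside the wide flat steel lug (22 mm wide, 7 mm deep, 5 mm high, its middle 52 mm from the axis): the isolated position. The pointer tip comes over it when the pointer points at the lug. The lug lies 0.6 to 1.3 rad anticlockwise of the housing's x; x points outward
- pin_mark (a point): the same for the slim round steel pin (7 mm thick, 7 mm high): the ready position, 0.6 to 1.3 rad clockwise of the housing's x; x points outward
- rail: fixed steel rail, 35 mm wide (x) and 286 mm long (y), top 27 mm above the bench, on a plate 110 x 296 mm, 12 mm thick; origin under the plate's centre on the bench. The four module places lie at y = +117, +65, +13 and -39 mm. Behind each (+x) a sprung catch holds the foot of the module with 5 to 10 N; a module is free once lifted 15 mm. A wide supply unit (60 mm, 117 mm high) is bolted to the rail at y = -108 mm and is no part of the job
- relay1_centre (a point): centre of relay module 1, half-way up. All modules are alike: 80 mm high (z), 28 mm wide (y), dark lower body 54 mm deep (x) from 12 to 40 mm above its feet, on top of it a grey nose 32 mm deep (x), 28 mm wide (y) and 40 mm high, from the centre up to 40 mm above it, to grip. Two feet along y stand 12 mm down astride the rail. x, y, z are those of the rail while it is clipped on, centre 28 mm above the rail's top. Weighs about 90 g. May be absent
- relay2_centre (a point): centre of relay module 2, half-way up. All modules are alike: 80 mm high (z), 28 mm wide (y), dark lower body 54 mm deep (x) from 12 to 40 mm above its feet, on top of it a grey nose 32 mm deep (x), 28 mm wide (y) and 40 mm high, from the centre up to 40 mm above it, to grip. Two feet along y stand 12 mm down astride the rail. x, y, z are those of the rail while it is clipped on, centre 28 mm above the rail's top. Weighs about 90 g. May be absent
- relay3_centre (a point): centre of relay module 3, half-way up. All modules are alike: 80 mm high (z), 28 mm wide (y), dark lower body 54 mm deep (x) from 12 to 40 mm above its feet, on top of it a grey nose 32 mm deep (x), 28 mm wide (y) and 40 mm high, from the centre up to 40 mm above it, to grip. Two feet along y stand 12 mm down astride the rail. x, y, z are those of the rail while it is clipped on, centre 28 mm above the rail's top. Weighs about 90 g. May be absent
- relay4_centre (a point): centre of relay module 4, half-way up. All modules are alike: 80 mm high (z), 28 mm wide (y), dark lower body 54 mm deep (x) from 12 to 40 mm above its feet, on top of it a grey nose 32 mm deep (x), 28 mm wide (y) and 40 mm high, from the centre up to 40 mm above it, to grip. Two feet along y stand 12 mm down astride the rail. x, y, z are those of the rail while it is clipped on, centre 28 mm above the rail's top. Weighs about 90 g. May be absent
- tray: open grey tray, outside 130 mm (x) by 210 mm (y), 45 mm high, walls and floor 4 mm thick, about 0.45 kg, loose; origin under its centre. Holds up to four modules side by side along y
- tape: flat roll of amber tape lying on the bench, 60 mm across, 12 mm high; origin under its centre. To be left alone
- screwdriver: screwdriver lying on the bench, 150 mm long, 20 mm thick; origin under its centre. To be left alone
- carton: small brown carton, 50 x 50 x 42 mm; origin under its centre. To be left alone
- tinner: round white tin, 38 mm across, 19 mm high; origin under its centre. To be left alone
- jar: amber jar with white lid, 44 mm across, 47 mm high; origin under its centre. To be left alone
- relay1: relay module 1, origin between the undersides of its feet, 40 mm below its centre
- relay2: relay module 2, origin between the undersides of its feet, 40 mm below its centre
- relay3: relay module 3, origin between the undersides of its feet, 40 mm below its centre
- relay4: relay module 4, origin between the undersides of its feet, 40 mm below its centre
Mind the look-alikes: they are no part of the job. Leave any orange look-alike of the relay3 alone. What is shaped like the relay1 but blue is not meant.

How it is judged:
On the way, in this order (a step that is already met when the one before it is completed fails the run):
1. the dial's pointer is on the wide lug's mark (within 5 mm) (horizontal distance between pointer and lug_mark below 0.005 m), for 0.3 s.
2. every module lies in the tray, the pointer still on the wide lug's mark (within 8 mm) (horizontal distance between pointer and lug_mark below 0.008 m and x of relay1_centre in the frame of tray between -0.061 and 0.061 m and y of relay1_centre in the frame of tray between -0.101 and 0.101 m and z of relay1_centre in the frame of tray between 0.008 and 0.055 m and x of relay2_centre in the frame of tray between -0.061 and 0.061 m and y of relay2_centre in the frame of tray between -0.101 and 0.101 m and z of relay2_centre in the frame of tray between 0.008 and 0.055 m and x of relay3_centre in the frame of tray between -0.061 and 0.061 m and y of relay3_centre in the frame of tray between -0.101 and 0.101 m and z of relay3_centre in the frame of tray between 0.008 and 0.055 m and x of relay4_centre in the frame of tray between -0.061 and 0.061 m and y of relay4_centre in the frame of tray between -0.101 and 0.101 m and z of relay4_centre in the frame of tray between 0.008 and 0.055 m), for 0.2 s.
At the end, for the whole second after the job is handed in: the pointer tip is within 5 mm of the slim pin's mark and still; the centre of every module is inside the tray's walls and at most 55 mm above the tray's underside, at rest (horizontal distance between pointer and pin_mark below 0.005 m and velocity of joint dial between -0.05 and 0.05 rad/s and x of relay1_centre in the frame of tray between -0.061 and 0.061 m and y of relay1_centre in the frame of tray between -0.101 and 0.101 m and z of relay1_centre in the frame of tray between 0.008 and 0.055 m and x of relay2_centre in the frame of tray between -0.061 and 0.061 m and y of relay2_centre in the frame of tray between -0.101 and 0.101 m and z of relay2_centre in the frame of tray between 0.008 and 0.055 m and x of relay3_centre in the frame of tray between -0.061 and 0.061 m and y of relay3_centre in the frame of tray between -0.101 and 0.101 m and z of relay3_centre in the frame of tray between 0.008 and 0.055 m and x of relay4_centre in the frame of tray between -0.061 and 0.061 m and y of relay4_centre in the frame of tray between -0.101 and 0.101 m and z of relay4_centre in the frame of tray between 0.008 and 0.055 m and linear speed of each of relay1, relay2, relay3, relay4 below 0.03 m/s); the robot touches nothing.
It fails at once if a module is pulled off the rail while the pointer is not at the wide lug (over 8 mm from its mark) (not (horizontal distance between pointer and lug_mark below 0.008 m) and ((z of relay1_centre in the frame of rail above 0.068 m and x of relay1_centre in the frame of rail between -0.03 and 0.03 m and y of relay1_centre in the frame of rail between -0.08 and 0.14 m) or (z of relay2_centre in the frame of rail above 0.068 m and x of relay2_centre in the frame of rail between -0.03 and 0.03 m and y of relay2_centre in the frame of rail between -0.08 and 0.14 m) or (z of relay3_centre in the frame of rail above 0.068 m and x of relay3_centre in the frame of rail between -0.03 and 0.03 m and y of relay3_centre in the frame of rail between -0.08 and 0.14 m) or (z of relay4_centre in the frame of rail above 0.068 m and x of relay4_centre in the frame of rail between -0.03 and 0.03 m and y of relay4_centre in the frame of rail between -0.08 and 0.14 m))).
It fails at once if another thing on the bench is displaced by more than 50 mm (distance of any of tape, screwdriver, carton, tinner, jar from where it was at the start of the episode above 0.05 m).
Of relay1, relay2, relay3, relay4 only 3 to 4 are there at a start; the rules pass over those that are not, and their reading is None.
At some moment in a run one of tray may be knocked a few centimetres aside while the robot is not near it.
Once in a run the grip may slacken for a moment while it holds something.
It also fails if it takes over 208 s, if anything falls off the work surface, if the arm or the gripper's body presses on something with over 40 N, if the wrist force passes 120 N, or if a joint passes its speed limit or range.

## Working session

There is one attempt and no reset: what is moved stays moved. The work goes in short steps, Python scripts to look and compute and a tool call to move; the robot and the scene stay as the last step left them, time stands still between calls to the robot, and variables do not carry over. Pictures are saved under pics/ and viewed, at most 14 in all, crops included, and the job is handed in when it is done.

Besides the shell and the picture viewer there is one more tool, called after ">>>" as name(argument=value, ...) on one line, values as JSON. carry_out: Moves the arm, as the interface text tells. Its arguments: {"type":"object","properties":{"moves":{"type":"array","items":{"type":"object","properties":{"x":{"type":"number","minimum":-1,"maximum":1},"y":{"type":"number","minimum":-1,"maximum":1},"z":{"type":"number","minimum":-1,"maximum":1},"rx":{"type":"number","minimum":-1,"maximum":1},"ry":{"type":"number","minimum":-1,"maximum":1},"rz":{"type":"number","minimum":-1,"maximum":1}}}},"hand":{"type":"number"},"newtons":{"type":"number"}},"required":["moves"]}

```bash
mkdir -p pics; cat > h.py <<'E'
import numpy as np, cv2
from bench import sensors, cams, env
from scipy.spatial.transform import Rotation as R
def ray(p,uv):
    K=p["camera_matrix"];T=p["camera_from_world"];Rw=T[:3,:3];c=-Rw.T@T[:3,3]
    d=Rw.T@np.linalg.inv(K)@np.array([uv[0],uv[1],1.]);return c,d
def hit(p,uv,z):
    c,d=ray(p,uv);return c+d*(z-c[2])/d[2]
def proj(p,X):
    T=p["camera_from_world"];q=p["camera_matrix"]@(T[:3,:3]@np.asarray(X,float)+T[:3,3]);return q[:2]/q[2]
E
python3 - <<'E'
from h import *
s=sensors.read_state();print(s["eef_pos"],s["tool_rot"],s["t"])
for n in("top","scene"):
    p=cams.snapshot(n);cv2.imwrite(f"pics/{n}0.png",cv2.resize(p["color"],(800,600),interpolation=cv2.INTER_CUBIC))
    print(n,np.round(p["camera_matrix"],1).tolist(),np.round(p["camera_from_world"],3).tolist())
    for l in("relay1","tray","dial","rail","pointer","lug_mark","pin_mark","carton"):
        print(l,[(round(r["score"],2),np.round(r["centre"]).tolist(),int(r["region"].sum())) for r in cams.regions_of(p,l)[:6]])
E
```

```text
[0.19045388 0.5951283  0.40393577] [-4.84497488e-01 -3.10386671e+00  2.32911009e-03] 0.0
top [[406.5, 0.0, 251.1], [0.0, 406.5, 196.5], [0.0, 0.0, 1.0]] [[-0.017, -1.0, -0.013, -0.08], [-0.998, 0.017, -0.06, 0.593], [0.06, 0.012, -0.998, 1.257], [0.0, 0.0, 0.0, 1.0]]
relay1 [(0.72, [200.0, 216.0], 160), (0.58, [252.0, 238.0], 172), (0.51, [203.0, 233.0], 172), (0.47, [174.0, 127.0], 256), (0.46, [202.0, 250.0], 160)]
tray [(0.96, [228.0, 142.0], 2916)]
dial [(0.65, [226.0, 361.0], 480)]
rail [(0.65, [204.0, 259.0], 2701)]
pointer [(0.92, [226.0, 360.0], 425), (0.41, [227.0, 142.0], 2932)]
lug_mark [(0.72, [226.0, 359.0], 450), (0.59, [229.0, 138.0], 3042)]
pin_mark [(0.3, [223.0, 363.0], 409)]
carton [(0.75, [163.0, 264.0], 270)]
scene [[459.4, 0.0, 258.3], [0.0, 459.4, 193.4], [0.0, 0.0, 1.0]] [[-0.982, -0.189, -0.017, 0.544], [-0.122, 0.695, -0.709, 0.19], [0.145, -0.694, -0.705, 1.187], [0.0, 0.0, 0.0, 1.0]]
relay1 [(0.85, [200.0, 262.0], 225), (0.75, [215.0, 255.0], 304), (0.65, [321.0, 196.0], 478), (0.64, [233.0, 246.0], 460), (0.57, [228.0, 309.0], 417)]
tray [(0.85, [323.0, 257.0], 5314), (0.18, [199.0, 266.0], 2428)]
dial [(0.88, [131.0, 296.0], 303)]
rail [(0.73, [201.0, 263.0], 2552)]
pointer [(0.71, [232.0, 198.0], 158), (0.61, [135.0, 299.0], 344)]
lug_mark [(0.27, [228.0, 246.0], 463)]
pin_mark [(0.75, [231.0, 197.0], 156)]
carton [(0.6, [197.0, 214.0], 416), (0.48, [216.0, 254.0], 264), (0.21, [231.0, 246.0], 449)]
```

View pics/top0.png

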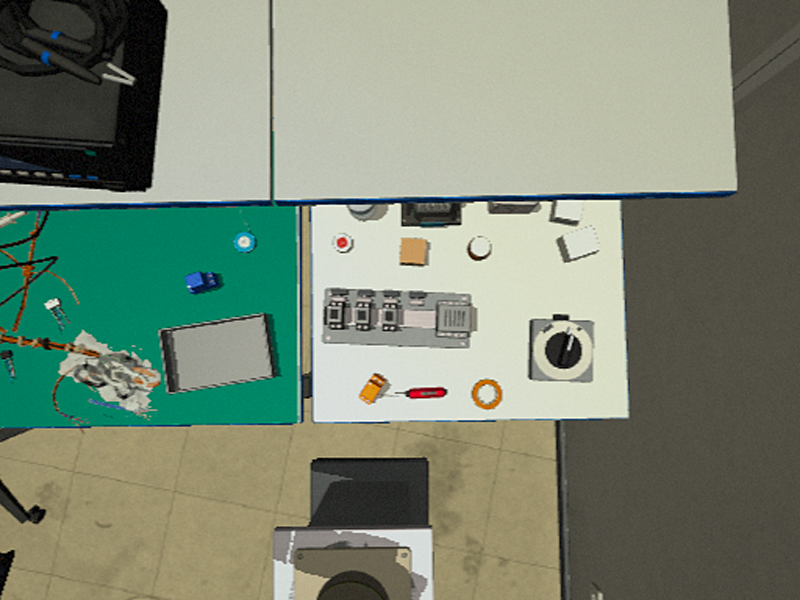

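View pics/scene0.png

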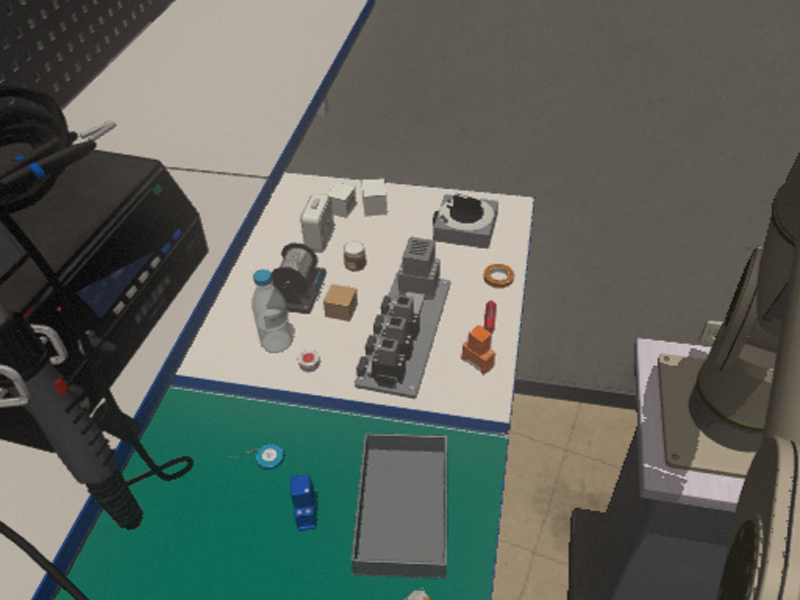

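The top view shows three dark modules on the rail (native 216,200; 233,203; 250,202), with the fourth place empty. The tray is at (142,228) and the dial at (361,226). There are two look-alikes: an orange module (top 800-px view 373,388) and a blue one (202,281). Neither is on the rail, and the wrong colours rule them out.

```bash
cat >> h.py <<'E'
def plan(target,yaw=None,rot=None):
    """yaw: world angle of tool y axis (tool down), mod pi"""
    s=sensors.read_state();Rt=R.from_rotvec(s["tool_rot"]);d=Rt.inv().apply(np.asarray(target)-s["eef_pos"])/0.05
    out=[("xyz units",np.round(d,2).tolist())]
    if yaw is not None:
        y=np.array([np.cos(yaw),np.sin(yaw),0]);
        if y@Rt.as_matrix()[:,1]<0:y=-y
        z=np.array([0,0,-1.]);M=np.stack([np.cross(y,z),y,z],1)
        rv=(Rt.inv()*R.from_matrix(M)).as_rotvec();out.append(("rot units",np.round(np.degrees(rv)/60,3).tolist()))
    print(out,"q",np.round(s["joint_positions"],2).tolist())
def wproj_ray(p,s,uv):
    T=p["tool_from_camera"];K=p["camera_matrix"];a=np.array([(uv[0]-K[0,2])/K[0,0],(uv[1]-K[1,2])/K[1,1]]);r=np.hypot(*a)
    d=np.array([*(a/max(r,1e-9)*np.sin(r)),np.cos(r)]);Rt=R.from_rotvec(s["tool_rot"])
    return Rt.apply(T[:3,3])+s["eef_pos"],Rt.apply(T[:3,:3]@d)
def whit(p,s,uv,z):
    c,d=wproj_ray(p,s,uv);return c+d*(z-c[2])/d[2]
def wproj(p,s,X):
    T=p["tool_from_camera"];Rt=R.from_rotvec(s["tool_rot"]);t=Rt.inv().apply(np.asarray(X)-s["eef_pos"]);c=T[:3,:3].T@(t-T[:3,3])
    th=np.arctan2(np.hypot(c[0],c[1]),c[2]);u=c[:2]/np.hypot(c[0],c[1])*th;K=p["camera_matrix"];return u*[K[0,0],K[1,1]]+K[:2,2]
E
python3 - <<'E'
from h import *
p=cams.snapshot("top")
for n,uv,z in(("dial",(361,226),.06),("r1",(216,200),.095),("r2",(233,203),.095),("r3",(250,202),.095),("r1b",(215,207),.03),("tray",(142,228),.02)):print(n,hit(p,uv,z).round(3))
r=cams.regions_of(p,"tray")[0]["region"].astype(np.uint8);b=cv2.minAreaRect(cv2.findContours(r,0,2)[0][0])
c=cv2.boxPoints(b);print([hit(p,u,.045).round(3).tolist() for u in c])
w=cams.snapshot("wrist");print(w["tool_from_camera"].round(3).tolist(),w["camera_matrix"].round(1).tolist())
plan([.5,-.35,.38],0)
E
```

```text
dial [ 0.495 -0.419  0.06 ]
r1 [0.579 0.012 0.095]
r2 [ 0.569 -0.038  0.095]
r3 [ 0.571 -0.088  0.095]
r1b [0.56  0.022 0.03 ]
tray [0.499 0.252 0.02 ]Traceback (most recent call last):
  File "<stdin>", line 4, in <module>
IndexError: list index out of range
```

>>> carry_out(moves=[{"x": -0.92, "y": -0.62}, {"x": -0.92, "y": -0.62}, {"x": -0.92, "y": -0.62}, {"x": -0.92, "y": -0.62}, {"x": -0.92, "y": -0.62}, {"x": -0.92, "y": -0.62}, {"x": -0.92, "y": -0.62}, {"x": -0.92, "y": -0.62}, {"x": -0.92, "y": -0.62}], hand=1)

```text
validation failed for argument at $.mo...
```

>>> carry_out(moves=[{"x": -0.2, "y": -1}, {"x": -0.2, "y": -1}, {"x": -0.2, "y": -1}, {"x": -0.2, "y": -1}, {"x": -0.2, "y": -1}, {"x": -0.2, "y": -1}, {"x": -0.2, "y": -1}, {"x": -0.2, "y": -1}, {"x": -0.2, "y": -1}, {"x": -0.2, "y": -1}])

```text
validation failed for argument at $.mo...
```

```bash
python3 - <<'E'
from h import *
s=sensors.read_state();w=cams.snapshot("wrist");print(w["tool_from_camera"].round(3).tolist(),w["camera_matrix"].round(1).tolist(),s["eef_pos"],s["t"])
plan([.495,-.419,.35],0)
print("dial at",wproj(w,s,[.495,-.419,.06]))
for l in("dial","pin_mark","lug_mark","pointer"):print(l,[(round(r["score"],2),np.round(r["centre"]).tolist(),int(r["region"].sum())) for r in cams.regions_of(w,l)[:3]])
cv2.imwrite("pics/w1.png",cv2.resize(w["color"],(800,600),interpolation=cv2.INTER_CUBIC))
E
```

```text
[[-0.001, -0.964, -0.266, 0.073], [1.0, -0.001, 0.001, 0.001], [-0.001, -0.266, 0.964, 0.019], [0.0, 0.0, 0.0, 1.0]] [[297.3, 0.0, 251.5], [0.0, 297.3, 192.8], [0.0, 0.0, 1.0]] [0.19052717 0.59524016 0.40477347] 1.0
[('xyz units', [-11.98, -17.46, 1.09]), ('rot units', [0.0, -0.0, 1.204])] q [-1.28, 0.33, -0.06, 1.46, 0.02, 1.35, -0.09]
dial at [-30.59592458 374.42899919]
dial []
pin_mark []
lug_mark []
pointer []
```

View pics/w1.png

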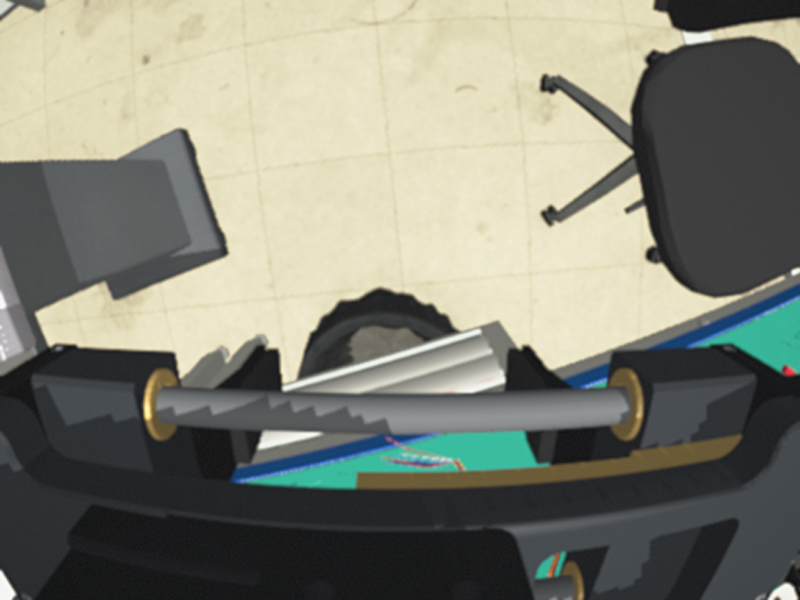

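The wrist camera still shows only the floor and the gripper, because both move calls were refused. I'll retry with one row that has all six keys.

>>> carry_out(moves=[{"x": -0.92, "y": -0.62, "z": 0, "rx": 0, "ry": 0, "rz": 0}], hand=1)

```text
t: 1.38
eef_pos: [0.222, 0.5534, 0.4041]
tool_rot: [-0.474, -3.104, -0.0]
wrist_force: [1.1, -0.1, 0.6]
gripper_width: 0.0868
gripper_force: 0.0
```

>>> carry_out(moves=[{"x": -0.92, "y": -0.66, "z": 0, "rx": 0, "ry": 0, "rz": 0}, {"x": -0.92, "y": -0.66, "z": 0, "rx": 0, "ry": 0, "rz": 0}, {"x": -0.92, "y": -0.66, "z": 0, "rx": 0, "ry": 0, "rz": 0}, {"x": -0.92, "y": -0.66, "z": 0, "rx": 0, "ry": 0, "rz": 0}, {"x": -0.92, "y": -0.66, "z": 0, "rx": 0, "ry": 0, "rz": 0}, {"x": -0.92, "y": -0.66, "z": 0, "rx": 0, "ry": 0, "rz": 0}, {"x": -0.92, "y": -0.66, "z": 0, "rx": 0, "ry": 0, "rz": 0}, {"x": -0.92, "y": -0.66, "z": 0, "rx": 0, "ry": 0, "rz": 0}])

```text
t: 2.38
eef_pos: [0.4957, 0.1865, 0.4051]
tool_rot: [0.484, 3.103, 0.001]
wrist_force: [1.4, 0.3, -0.7]
gripper_width: 0.0873
gripper_force: 0.0
```

>>> carry_out(moves=[{"x": -0.2, "y": -1, "z": 0, "rx": 0, "ry": 0, "rz": 0}, {"x": -0.2, "y": -1, "z": 0, "rx": 0, "ry": 0, "rz": 0}, {"x": -0.2, "y": -1, "z": 0, "rx": 0, "ry": 0, "rz": 0}, {"x": -0.2, "y": -1, "z": 0, "rx": 0, "ry": 0, "rz": 0}, {"x": -0.2, "y": -1, "z": 0, "rx": 0, "ry": 0, "rz": 0}, {"x": -0.2, "y": -1, "z": 0, "rx": 0, "ry": 0, "rz": 0}, {"x": -0.2, "y": -1, "z": 0, "rx": 0, "ry": 0, "rz": 0}, {"x": -0.2, "y": -1, "z": 0, "rx": 0, "ry": 0, "rz": 0}, {"x": -0.2, "y": -1, "z": 0, "rx": 0, "ry": 0, "rz": 0}, {"x": -0.2, "y": -1, "z": 0, "rx": 0, "ry": 0, "rz": 0}])

```text
t: 3.62
eef_pos: [0.4374, -0.32, 0.4051]
tool_rot: [0.484, 3.103, 0.0]
wrist_force: [1.2, 0.5, 0.6]
gripper_width: 0.0873
gripper_force: 0.0
```

```bash
python3 - <<'E'
from h import *
plan([.53,-.42,.40],np.pi/2)
E
```

```text
[('xyz units', [-2.37, -1.34, 0.1]), ('rot units', [0.0, 0.001, -0.295])] q [-0.16, 0.17, 0.8, 1.72, -0.13, 1.3, 1.93]
```

>>> carry_out(moves=[{"x": -0.8, "y": -0.45, "z": 0, "rx": 0, "ry": 0, "rz": 0}, {"x": -0.8, "y": -0.45, "z": 0, "rx": 0, "ry": 0, "rz": 0}, {"x": -0.8, "y": -0.45, "z": 0, "rx": 0, "ry": 0, "rz": 0}, {"x": 0, "y": 0, "z": 0, "rx": 0, "ry": 0, "rz": 0}])

```text
t: 4.12
eef_pos: [0.5327, -0.4208, 0.4025]
tool_rot: [-0.485, -3.101, 0.002]
wrist_force: [-0.2, -0.1, -0.6]
gripper_width: 0.0864
gripper_force: 0.0
```

```bash
python3 - <<'E'
from h import *
s=sensors.read_state();w=cams.snapshot("wrist");print(s["eef_pos"],s["t"],s["joint_positions"])
c=wproj(w,s,[.495,-.419,.06]);print("dial at",c)
for l in("dial","pin_mark","lug_mark","pointer"):print(l,[(round(r["score"],2),np.round(r["centre"]).tolist(),int(r["region"].sum())) for r in cams.regions_of(w,l)[:3]])
x,y=[int(v) for v in c];x0=max(0,x-80);y0=max(0,y-60);np.save("o.npy",[x0,y0]);print(x0,y0)
cv2.imwrite("pics/w2f.png",w["color"])
cv2.imwrite("pics/w2.png",cv2.resize(w["color"][y0:y0+120,x0:x0+160],(800,600),interpolation=cv2.INTER_CUBIC))
E
```

```text
[ 0.53271524 -0.42082746  0.40245063] 4.125 [ 0.08401757  0.54577393  0.78172933  1.33594004 -0.37639908  1.41249466
  2.11121014]
dial at [241.93833287 147.22602383]
dial [(0.6, [152.0, 240.0], 3146)]
pin_mark [(0.41, [131.0, 486.0], 1447)]
lug_mark [(0.6, [174.0, 281.0], 110)]
pointer [(0.85, [149.0, 245.0], 3070)]
161 87
```

View pics/w2.png

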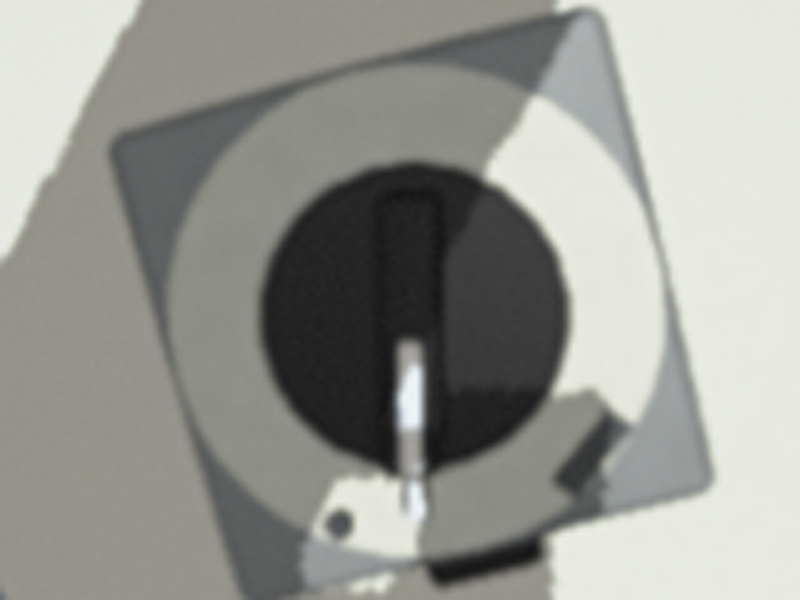

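The wide flat lug is at crop (590,452), native (279,177). The slim round pin is at crop (340,522), native (229,191). The pointer stripe tip is at crop (413,515). The dial axis is near crop (415,315).

```bash
python3 - <<'E'
from h import *
s=sensors.read_state();w=cams.snapshot("wrist")
f=lambda u,v,z:whit(w,s,(161+(u+.5)/5-.5,87+(v+.5)/5-.5),z)
# housing top corners z=.04 : approx crop corners
cor=[f(118,140,.04),f(597,10,.04),f(708,485,.04),f(248,600,.04)]
print("corners",np.round(cor,4).tolist(), "diag mid",((cor[0]+cor[2])/2).round(4),((cor[1]+cor[3])/2).round(4),"sides",[round(np.linalg.norm(cor[i]-cor[(i+1)%4]),4) for i in range(4)])
disc=f(416,318,.048);bar=(f(412,190,.08)+f(410,470,.0645))/2
face=f(417,312,.041)
print("disc",disc.round(4),"face",face.round(4),"barend",f(412,190,.08).round(4), "bar edges",f(376,260,.08).round(4),f(442,260,.08).round(4))
lug=f(590,452,.045);pin=f(340,522,.045);ptr=f(415,518,.046)
C=(disc+face)/2
for n,P in(("lug",lug),("pin",pin),("ptr",ptr),("bar-",f(409,205,.08))):
    d=P-C;print(n,P.round(4),"r",np.hypot(d[0],d[1]).round(4),"ang",np.arctan2(d[1],d[0]).round(3))
e=cor[2]-cor[3];print("side dir",np.arctan2(e[1],e[0]), "C",C)
plan([C[0],C[1],.24])
M=R.from_rotvec(s["tool_rot"]).as_matrix();print("tool y ang",np.arctan2(M[1,1],M[0,1]))
E
```

```text
corners [[0.4387, -0.4703, 0.04], [0.445, -0.3553, 0.04], [0.561, -0.3625, 0.04], [0.5544, -0.4783, 0.04]] diag mid [ 0.4998 -0.4164  0.04  ] [ 0.4997 -0.4168  0.04  ] sides [np.float64(0.1152), np.float64(0.1162), np.float64(0.116), np.float64(0.116)]
disc [ 0.5003 -0.4167  0.048 ] face [ 0.4998 -0.4165  0.041 ] barend [ 0.4711 -0.4073  0.08  ] bar edges [ 0.4825 -0.4188  0.08  ] [ 0.4868 -0.4059  0.08  ]
lug [ 0.5433 -0.3877  0.045 ] r 0.052 ang 0.589
pin [ 0.5414 -0.4493  0.045 ] r 0.0527 ang -0.669
ptr [ 0.5457 -0.4319  0.046 ] r 0.0481 ang -0.323
bar- [ 0.4738 -0.4088  0.08  ] r 0.0273 ang 2.853
side dir 1.5140742293884493 C [ 0.50003003 -0.41657383  0.0445    ]
[('xyz units', [0.61, -0.15, 3.31])] q [0.08, 0.54, 0.78, 1.34, -0.38, 1.41, 2.11]
tool y ang 1.2611997471885903
```

>>> carry_out(moves=[{"x": 0, "y": 0, "z": 0, "rx": 0, "ry": 0, "rz": 0.17}, {"x": 0, "y": 0, "z": 0, "rx": 0, "ry": 0, "rz": 0.17}, {"x": 0, "y": 0, "z": 0, "rx": 0, "ry": 0, "rz": 0.17}, {"x": 0, "y": 0, "z": 0, "rx": 0, "ry": 0, "rz": 0.17}, {"x": 0, "y": 0, "z": 0, "rx": 0, "ry": 0, "rz": 0.17}, {"x": 0, "y": 0, "z": 0, "rx": 0, "ry": 0, "rz": 0.17}, {"x": 0, "y": 0, "z": 0, "rx": 0, "ry": 0, "rz": 0.17}, {"x": 0, "y": 0, "z": 0, "rx": 0, "ry": 0, "rz": 0.17}, {"x": 0, "y": 0, "z": 0, "rx": 0, "ry": 0, "rz": 0.17}, {"x": 0, "y": 0, "z": 0, "rx": 0, "ry": 0, "rz": 0.17}])

```text
t: 5.68
eef_pos: [0.5311, -0.4189, 0.4054]
tool_rot: [2.721, 1.569, 0.003]
wrist_force: [-0.0, -0.7, 0.0]
gripper_width: 0.0869
gripper_force: 0.0
```

>>> carry_out(moves=[{"x": 0, "y": 0, "z": 0, "rx": 0, "ry": 0, "rz": 0.17}, {"x": 0, "y": 0, "z": 0, "rx": 0, "ry": 0, "rz": 0.17}, {"x": 0, "y": 0, "z": 0, "rx": 0, "ry": 0, "rz": 0.17}, {"x": 0, "y": 0, "z": 0, "rx": 0, "ry": 0, "rz": 0.17}, {"x": 0, "y": 0, "z": 0, "rx": 0, "ry": 0, "rz": 0.17}, {"x": 0, "y": 0, "z": 0, "rx": 0, "ry": 0, "rz": 0.17}, {"x": 0, "y": 0, "z": 0, "rx": 0, "ry": 0, "rz": 0.17}, {"x": 0, "y": 0, "z": 0, "rx": 0, "ry": 0, "rz": 0.11}, {"x": 0, "y": 0, "z": 0, "rx": 0, "ry": 0, "rz": 0}])

```text
t: 6.8
eef_pos: [0.5313, -0.419, 0.4053]
tool_rot: [-3.103, 0.483, -0.002]
wrist_force: [0.5, -0.4, 0.8]
gripper_width: 0.0874
gripper_force: 0.0
```

```bash
python3 - <<'E'
from h import *
plan([.5,-.4166,.235],-.306+np.pi/2)
E
```

```text
[('xyz units', [-0.61, 0.15, 3.4]), ('rot units', [-0.001, -0.001, -0.003])] q [-0.14, 0.79, 1.3, 1.35, -0.76, 1.54, -0.79]
```

>>> carry_out(moves=[{"x": -0.3, "y": 0.07, "z": 0.2, "rx": 0, "ry": 0, "rz": 0}, {"x": -0.31, "y": 0.08, "z": 0.6, "rx": 0, "ry": 0, "rz": 0}, {"x": 0, "y": 0, "z": 0.8, "rx": 0, "ry": 0, "rz": 0}, {"x": 0, "y": 0, "z": 0.8, "rx": 0, "ry": 0, "rz": 0}, {"x": 0, "y": 0, "z": 0.6, "rx": 0, "ry": 0, "rz": 0}, {"x": 0, "y": 0, "z": 0.4, "rx": 0, "ry": 0, "rz": 0}, {"x": 0, "y": 0, "z": 0, "rx": 0, "ry": 0, "rz": 0}])

```text
t: 7.68
eef_pos: [0.5, -0.4169, 0.234]
tool_rot: [-3.103, 0.482, 0.002]
wrist_force: [0.3, -0.7, 0.5]
gripper_width: 0.0871
gripper_force: 0.0
```

```bash
python3 - <<'E'
from h import *
plan([.5,-.4166,.235],-.306+np.pi/2)
E
```

```text
[('xyz units', [-0.0, -0.01, -0.02]), ('rot units', [-0.001, 0.001, -0.002])] q [-0.14, 0.88, 1.18, 1.61, -0.85, 1.25, -0.67]
```

>>> carry_out(moves=[{"x": 0, "y": 0, "z": 0, "rx": 0, "ry": 0, "rz": 0}, {"x": 0, "y": 0, "z": 0, "rx": 0, "ry": 0, "rz": 0}, {"x": 0, "y": 0, "z": 0, "rx": 0, "ry": 0, "rz": 0}, {"x": 0, "y": 0, "z": 0, "rx": 0, "ry": 0, "rz": 0}, {"x": 0, "y": 0, "z": 0, "rx": 0, "ry": 0, "rz": 0}, {"x": 0, "y": 0, "z": 0, "rx": 0, "ry": 0, "rz": 0}], hand=-1, newtons=40)

```text
t: 8.43
eef_pos: [0.5001, -0.4173, 0.2347]
tool_rot: [-3.104, 0.485, 0.0]
wrist_force: [0.3, -0.1, 0.0]
gripper_width: 0.0346
gripper_force: 0.0
```

>>> carry_out(moves=[{"x": 0, "y": 0, "z": 0, "rx": 0, "ry": 0, "rz": -0.1}, {"x": 0, "y": 0, "z": 0, "rx": 0, "ry": 0, "rz": -0.1}, {"x": 0, "y": 0, "z": 0, "rx": 0, "ry": 0, "rz": -0.1}, {"x": 0, "y": 0, "z": 0, "rx": 0, "ry": 0, "rz": -0.1}, {"x": 0, "y": 0, "z": 0, "rx": 0, "ry": 0, "rz": -0.1}, {"x": 0, "y": 0, "z": 0, "rx": 0, "ry": 0, "rz": -0.1}, {"x": 0, "y": 0, "z": 0, "rx": 0, "ry": 0, "rz": -0.1}, {"x": 0, "y": 0, "z": 0, "rx": 0, "ry": 0, "rz": -0.1}, {"x": 0, "y": 0, "z": 0, "rx": 0, "ry": 0, "rz": -0.055}, {"x": 0, "y": 0, "z": 0, "rx": 0, "ry": 0, "rz": 0}])

```text
t: 9.68
eef_pos: [0.4994, -0.4197, 0.235]
tool_rot: [3.002, 0.903, -0.001]
wrist_force: [3.4, -15.1, -10.3]
gripper_width: 0.0138
gripper_force: 39.9
```

```bash
python3 - <<'E'
from h import *
plan([.5,-.4166,.235],.589+np.pi/2)
s=sensors.read_state();print(s["moment"],s["gripper_width"])
E
```

```text
[('xyz units', [0.04, -0.04, -0.0]), ('rot units', [0.006, 0.003, -0.005])] q [-0.07, 0.77, 1.02, 1.61, -0.69, 1.17, 0.12]
[-3.27077311e+00 -7.09771941e-01  2.01155983e-03] 0.013847857537002423
```

>>> carry_out(moves=[{"x": 0, "y": 0, "z": 0, "rx": 0, "ry": 0, "rz": 0}, {"x": 0, "y": 0, "z": 0, "rx": 0, "ry": 0, "rz": 0}, {"x": 0, "y": 0, "z": 0, "rx": 0, "ry": 0, "rz": 0}, {"x": 0, "y": 0, "z": 0, "rx": 0, "ry": 0, "rz": 0}, {"x": 0, "y": 0, "z": -0.5, "rx": 0, "ry": 0, "rz": 0}, {"x": 0, "y": 0, "z": -0.9, "rx": 0, "ry": 0, "rz": 0}, {"x": -0.3, "y": 0, "z": -1, "rx": 0, "ry": 0, "rz": 0}, {"x": -0.3, "y": 0, "z": -0.9, "rx": 0, "ry": 0, "rz": 0}, {"x": 0, "y": 0, "z": 0, "rx": 0, "ry": 0, "rz": 0}, {"x": 0, "y": 0, "z": 0, "rx": 0, "ry": 0, "rz": 0}], hand=1)

```text
t: 10.92
eef_pos: [0.4753, -0.4335, 0.3991]
tool_rot: [-3.007, -0.907, -0.001]
wrist_force: [-0.2, 0.1, -0.3]
gripper_width: 0.0869
gripper_force: 0.0
```

```bash
python3 - <<'E'
from h import *
s=sensors.read_state();w=cams.snapshot("wrist");print(s["eef_pos"],s["t"],s["joint_positions"].round(2))
x,y=[int(v) for v in wproj(w,s,[.5,-.4166,.06])];x0=max(0,x-80);y0=max(0,y-60);print(x0,y0)
for n,X in(("C",[.5,-.4166,.045]),("lug",[.5433,-.3877,.045]),("pin",[.5414,-.4493,.045])):print(n,((wproj(w,s,X)-[x0,y0]+.5)*5).round())
cv2.imwrite("pics/w3.png",cv2.resize(w["color"][y0:y0+120,x0:x0+160],(800,600),interpolation=cv2.INTER_CUBIC))
E
```

```text
[ 0.47533247 -0.43350247  0.39907463] 10.925 [-0.09  0.61  1.15  1.46 -0.56  1.43  0.08]
172 93
C [404. 294.]
lug [404.  64.]
pin [626. 224.]
```

View pics/w3.png

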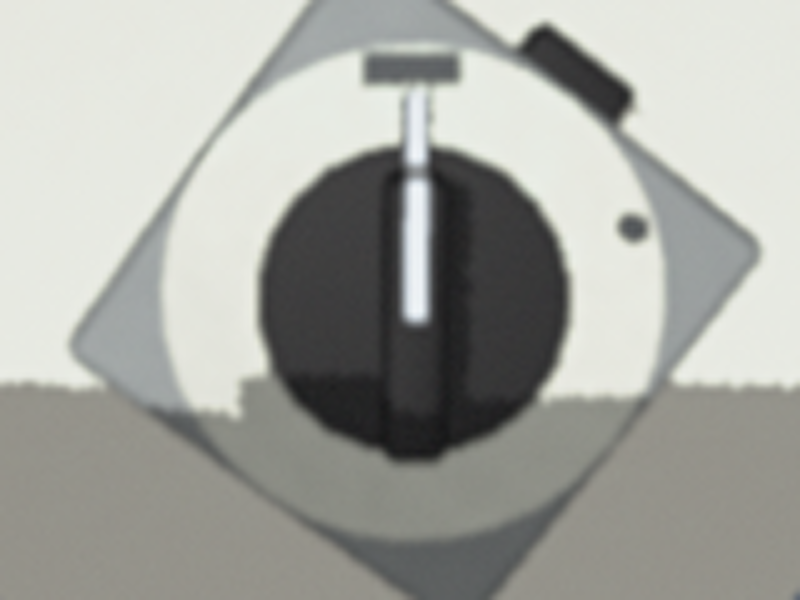

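The pointer stripe (417,90) now ends at the lug (412,68), about 1 mm off. Next are the modules.

>>> carry_out(moves=[{"x": 0.7, "y": -0.625, "z": 0, "rx": 0, "ry": 0, "rz": 0}, {"x": 0.7, "y": -0.625, "z": 0, "rx": 0, "ry": 0, "rz": 0}, {"x": 0.7, "y": -0.625, "z": 0, "rx": 0, "ry": 0, "rz": 0}, {"x": 0.7, "y": -0.625, "z": 0, "rx": 0, "ry": 0, "rz": 0}, {"x": 0.7, "y": -0.625, "z": 0, "rx": 0, "ry": 0, "rz": 0}, {"x": 0.7, "y": -0.625, "z": 0, "rx": 0, "ry": 0, "rz": 0}, {"x": 0.7, "y": -0.625, "z": 0, "rx": 0, "ry": 0, "rz": 0}, {"x": 0.7, "y": -0.625, "z": 0, "rx": 0, "ry": 0, "rz": 0}])

```text
t: 11.98
eef_pos: [0.5704, -0.0683, 0.3986]
tool_rot: [-3.007, -0.908, 0.002]
wrist_force: [1.3, -0.6, 0.3]
gripper_width: 0.087
gripper_force: 0.0
```

>>> carry_out(moves=[{"x": 0, "y": 0, "z": 0, "rx": 0, "ry": 0, "rz": -0.15}, {"x": 0, "y": 0, "z": 0, "rx": 0, "ry": 0, "rz": -0.15}, {"x": 0, "y": 0, "z": 0, "rx": 0, "ry": 0, "rz": -0.15}, {"x": 0, "y": 0, "z": 0, "rx": 0, "ry": 0, "rz": -0.15}, {"x": 0, "y": 0, "z": 0, "rx": 0, "ry": 0, "rz": -0.15}, {"x": 0, "y": 0, "z": 0, "rx": 0, "ry": 0, "rz": -0.15}, {"x": 0, "y": 0, "z": 0, "rx": 0, "ry": 0, "rz": 0}, {"x": 0, "y": 0, "z": 0, "rx": 0, "ry": 0, "rz": 0}])

```text
t: 12.98
eef_pos: [0.5702, -0.0704, 0.3991]
tool_rot: [-2.271, -2.17, 0.001]
wrist_force: [0.4, 0.2, -0.4]
gripper_width: 0.0866
gripper_force: 0.0
```

```bash
python3 - <<'E'
from h import *
s=sensors.read_state();w=cams.snapshot("wrist");print(s["eef_pos"],s["t"],s["joint_positions"].round(2))
x,y=[int(v) for v in wproj(w,s,[.572,-.05,.09])];x0=max(0,x-100);y0=max(0,y-75);print(x0,y0)
for r in cams.regions_of(w,"relay1"):
    if r["score"]>.25:print(round(r["score"],2),np.round(r["centre"]).tolist(),int(r["region"].sum()),whit(w,s,r["centre"][::-1],.08).round(3))
cv2.imwrite("pics/w4.png",cv2.resize(w["color"][y0:y0+150,x0:x0+200],(800,600),interpolation=cv2.INTER_CUBIC))
E
```

```text
[ 0.57022227 -0.0704494   0.39913514] 12.975 [-0.8   0.35  1.05  1.65 -0.31  1.33  0.26]
152 91
0.97 [145.0, 256.0] 1487 [ 0.576 -0.03   0.08 ]
0.72 [94.0, 255.0] 1360 [0.578 0.023 0.08 ]
0.61 [164.0, 134.0] 1665 [ 0.445 -0.041  0.08 ]
0.6 [188.0, 252.0] 1679 [ 0.57  -0.074  0.08 ]
```

View pics/w4.png

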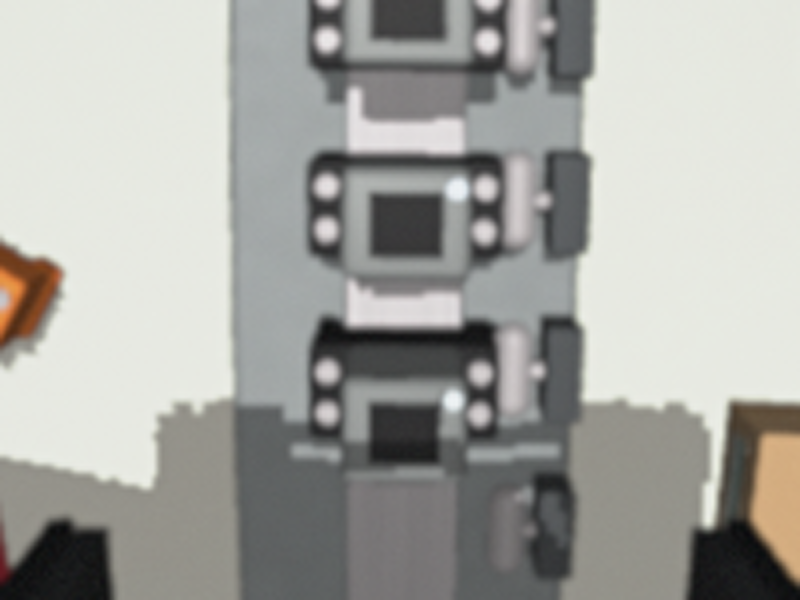

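Three grey modules are clipped on the rail, with their window centres at crop (408,10), (407,225) and (404,432). The fourth place shows only its catch at (530,525), so the fourth module is absent. The orange look-alike at crop (20,290) is off the rail and I'll leave it alone.

```bash
python3 - <<'E'
from h import *
s=sensors.read_state();w=cams.snapshot("wrist")
f=lambda u,v,z:whit(w,s,(152+(u+.5)/4-.5,91+(v+.5)/4-.5),z)
for uv in((408,10),(407,225),(404,432)):
    X=f(*uv,.095);print(X.round(4));
a,b=f(232,0,.012),f(240,600,.012);print("rail ang",np.arctan2(*(a-b)[[1,0]]))
X=f(407,225,.095);plan([X[0],X[1],.242],np.pi*0-.045)
X=f(408,10,.095);plan([X[0],X[1],.242])
p=cams.snapshot("top")
for r in cams.regions_of(p,"tray")[:1]:
    cs=cv2.findContours(r["region"].astype(np.uint8),0,2)[0];b=cv2.minAreaRect(max(cs,key=len));print(b)
    c=np.array([hit(p,u,.045) for u in cv2.boxPoints(b)]);print(c.round(3).tolist(),c.mean(0).round(3),hit(p,b[0],.045))
x0,y0=90,180
cv2.imwrite("pics/t1.png",cv2.resize(p["color"][180:276,90:218],(800,600),interpolation=cv2.INTER_CUBIC))
E
```

```text
[0.5762 0.022  0.095 ]
[ 0.5736 -0.0296  0.095 ]
[ 0.5706 -0.0814  0.095 ]
rail ang 1.5090497818714592
[('xyz units', [0.82, 0.03, 3.15]), ('rot units', [-0.0, 0.0, 0.001])] q [-0.8, 0.35, 1.05, 1.65, -0.31, 1.33, 0.26]
[('xyz units', [1.86, 0.04, 3.15])] q [-0.8, 0.35, 1.05, 1.65, -0.31, 1.33, 0.26]
((139.0118408203125, 225.20428466796875), (43.50062561035156, 73.22553253173828), 80.09581756591797)
[[0.556, 0.377, 0.045], [0.591, 0.155, 0.045], [0.46, 0.132, 0.045], [0.425, 0.354, 0.045]] [0.508 0.254 0.045] [0.50803863 0.25442067 0.045     ]
```

View pics/t1.png

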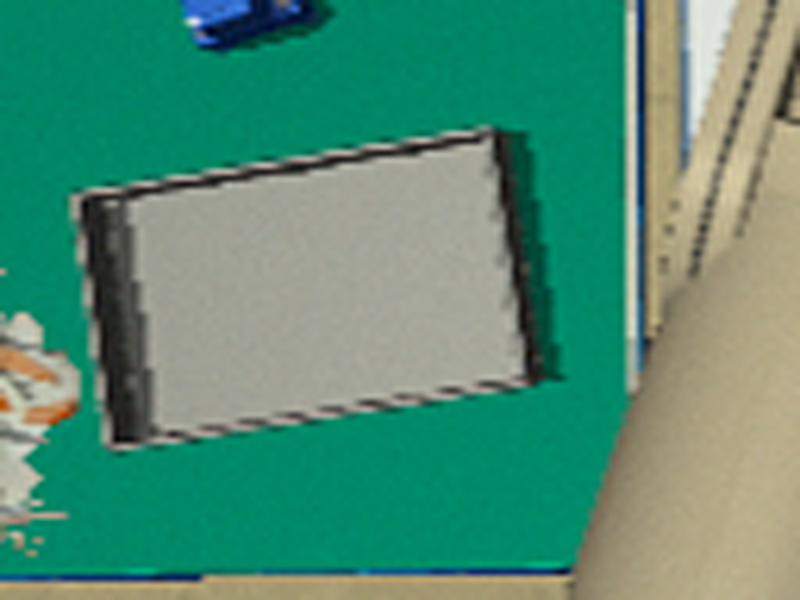

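The tray's outer corners are at crop (75,197), (490,130), (540,383) and (110,447), giving a centre of about (0.505, 0.255) with its x axis turned about 0.16 rad. I'll pick the +y module first.

>>> carry_out(moves=[{"x": 0.62, "y": 0.01, "z": 0, "rx": 0, "ry": 0, "rz": 0}, {"x": 0.62, "y": 0.01, "z": 0, "rx": 0, "ry": 0, "rz": 0}, {"x": 0.62, "y": 0.02, "z": 0.4, "rx": 0, "ry": 0, "rz": 0}, {"x": 0, "y": 0, "z": 0.7, "rx": 0, "ry": 0, "rz": 0}, {"x": 0, "y": 0, "z": 0.7, "rx": 0, "ry": 0, "rz": 0}, {"x": 0, "y": 0, "z": 0.5, "rx": 0, "ry": 0, "rz": 0}, {"x": 0, "y": 0, "z": 0.5, "rx": 0, "ry": 0, "rz": 0}, {"x": 0, "y": 0, "z": 0.35, "rx": 0, "ry": 0, "rz": 0}, {"x": 0, "y": 0, "z": 0, "rx": 0, "ry": 0, "rz": 0}], hand=0.3)

```text
t: 14.35
eef_pos: [0.5759, 0.0221, 0.2414]
tool_rot: [-2.268, -2.172, 0.003]
wrist_force: [0.3, -0.3, 0.0]
gripper_width: 0.0568
gripper_force: 0.0
```

>>> carry_out(moves=[{"x": 0, "y": 0, "z": 0, "rx": 0, "ry": 0, "rz": 0}, {"x": 0, "y": 0, "z": 0, "rx": 0, "ry": 0, "rz": 0}, {"x": 0, "y": 0, "z": 0, "rx": 0, "ry": 0, "rz": 0}, {"x": 0, "y": 0, "z": 0, "rx": 0, "ry": 0, "rz": 0}, {"x": 0, "y": 0, "z": 0, "rx": 0, "ry": 0, "rz": 0}, {"x": 0, "y": 0, "z": 0, "rx": 0, "ry": 0, "rz": 0}], hand=-1, newtons=40)

```text
t: 15.1
eef_pos: [0.5764, 0.022, 0.2427]
tool_rot: [2.268, 2.173, 0.001]
wrist_force: [-1.9, 1.8, 6.5]
gripper_width: 0.0315
gripper_force: 40.0
```

>>> carry_out(moves=[{"x": 0, "y": 0, "z": -0.12, "rx": 0, "ry": 0, "rz": 0}, {"x": 0, "y": 0, "z": -0.18, "rx": 0, "ry": 0, "rz": 0}, {"x": 0, "y": 0, "z": -0.3, "rx": 0, "ry": 0, "rz": 0}, {"x": 0, "y": 0, "z": -0.5, "rx": 0, "ry": 0, "rz": 0}, {"x": 0, "y": 0, "z": -0.5, "rx": 0, "ry": 0, "rz": 0}, {"x": 0, "y": 0, "z": -0.4, "rx": 0, "ry": 0, "rz": 0}, {"x": 0, "y": 0, "z": 0, "rx": 0, "ry": 0, "rz": 0}])

```text
t: 15.98
eef_pos: [0.5767, 0.0219, 0.344]
tool_rot: [2.267, 2.173, 0.004]
wrist_force: [-0.4, -0.2, -1.0]
gripper_width: 0.0318
gripper_force: 40.0
```

```bash
cat >> h.py <<'E'
def tray(p=None):
    p=p or cams.snapshot("top");r=cams.regions_of(p,"tray")[0]
    b=cv2.minAreaRect(max(cv2.findContours(r["region"].astype(np.uint8),0,2)[0],key=len))
    c=np.array([hit(p,u,.045) for u in cv2.boxPoints(b)]);e=[c[1]-c[0],c[2]-c[1]];l=max(e,key=np.linalg.norm);l=l*np.sign(l[1])
    a=np.arctan2(l[1],l[0])-np.pi/2;print("tray",round(r["score"],2),c.mean(0).round(3),"xang",round(a,3),"sides",[round(np.linalg.norm(v),3) for v in e],int(r["region"].sum()))
    return c.mean(0),a
E
python3 - <<'E'
from h import *
C,a=tray();ey=np.array([-np.sin(a),np.cos(a),0])
X=C+.062*ey;plan([X[0],X[1],.34],a);print(X,sensors.read_state()["gripper_width"])
E
```

```text
tray 0.7 [0.479 0.308 0.045] xang 0.107 sides [np.float64(0.21), np.float64(0.139)] 2752
[('xyz units', [6.86, -2.36, 0.04]), ('rot units', [-0.0, -0.0, -0.143])] q [-0.91, 0.4, 1.0, 1.72, -0.36, 1.22, 0.13]
[0.47262674 0.36976474 0.045     ] 0.03153493836061791
```

```bash
python3 - <<'E'
from h import *
p=cams.snapshot("top");tray(p);q=cams.snapshot("scene")
for r in cams.regions_of(q,"tray")[:2]: print(r["score"],r["centre"],hit(q,r["centre"][::-1],.02))
cv2.imwrite("pics/t2.png",cv2.resize(p["color"][180:276,70:198],(800,600),interpolation=cv2.INTER_CUBIC))
E
```

```text
tray 0.82 [0.479 0.305 0.045] xang 0.148 sides [np.float64(0.211), np.float64(0.128)] 2556
0.65 [336.4, 263.8] [0.48383103 0.29641333 0.02      ]
0.32 [136.2, 299.7] [ 0.4964797 -0.4448192  0.02     ]
```

View pics/t2.png

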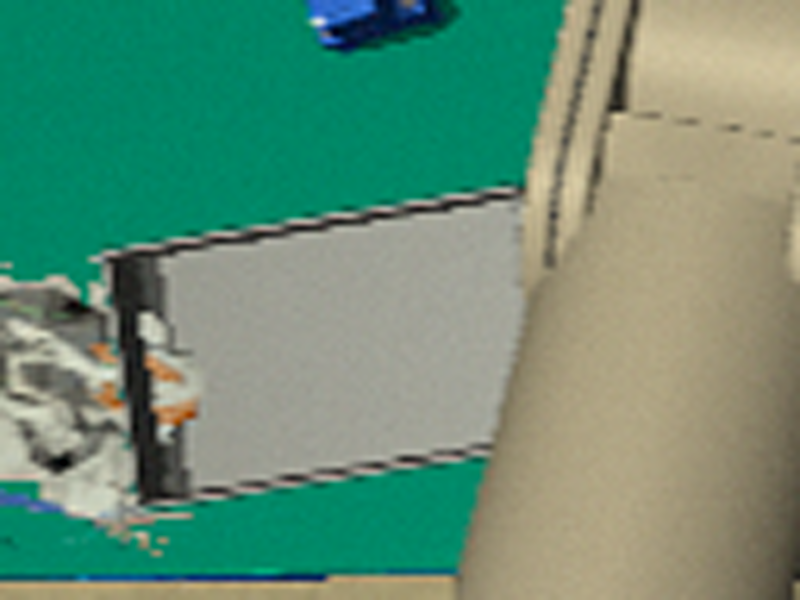

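The tray has been knocked. Its left rim corners are now at crop (103,258) and (143,500), and the arm hides the right end. Cables overlap the left end, so I'll use slots to the right of them.

```bash
python3 - <<'E'
from h import *
p=cams.snapshot("top")
f=lambda u,v:hit(p,(70+(u+.5)/6.25-.5,180+(v+.5)/6.25-.5),.045)
A,B,D=f(103,258),f(143,500),f(520,190)
l=A-D;a=np.arctan2(l[1],l[0])-np.pi/2;ey=np.array([-np.sin(a),np.cos(a),0]);C=(A+B)/2-.105*ey
print(A,B,np.linalg.norm(A-B),"C",C.round(4),"a",a)
for o in(.025,-.025,-.072):print(o,(C+o*ey).round(4))
X=C+.025*ey;plan([X[0],X[1],.34],a)
M=R.from_rotvec(sensors.read_state()["tool_rot"]).as_matrix();print(M[:2,:2])
E
```

```text
[0.52404573 0.41764117 0.045     ] [0.40567213 0.39708267 0.045     ] 0.12014559041813286 C [0.48   0.3035 0.045 ] a 0.144480636706668
0.025 [0.4764 0.3282 0.045 ]
-0.025 [0.4836 0.2787 0.045 ]
-0.072 [0.4903 0.2322 0.045 ]
[('xyz units', [6.03, -2.25, 0.03]), ('rot units', [-0.001, 0.0, -0.179])] q [-0.91, 0.4, 1.0, 1.72, -0.36, 1.22, 0.13]
[[ 0.04286047  0.99908052]
 [ 0.99908099 -0.04286085]]
```

>>> carry_out(moves=[{"x": 0.86, "y": -0.32, "z": 0, "rx": 0, "ry": 0, "rz": 0}, {"x": 0.86, "y": -0.32, "z": 0, "rx": 0, "ry": 0, "rz": 0}, {"x": 0.86, "y": -0.32, "z": 0, "rx": 0, "ry": 0, "rz": 0}, {"x": 0.86, "y": -0.32, "z": 0, "rx": 0, "ry": 0, "rz": 0}, {"x": 0.86, "y": -0.32, "z": 0, "rx": 0, "ry": 0, "rz": 0}, {"x": 0.86, "y": -0.32, "z": 0, "rx": 0, "ry": 0, "rz": 0}, {"x": 0.86, "y": -0.32, "z": 0, "rx": 0, "ry": 0, "rz": 0}, {"x": 0, "y": 0, "z": 0, "rx": 0, "ry": 0, "rz": -0.09}, {"x": 0, "y": 0, "z": 0, "rx": 0, "ry": 0, "rz": -0.09}, {"x": 0, "y": 0, "z": 0, "rx": 0, "ry": 0, "rz": 0}])

```text
t: 17.58
eef_pos: [0.4772, 0.3275, 0.342]
tool_rot: [-2.055, -2.377, 0.001]
wrist_force: [-0.8, 0.3, -0.8]
gripper_width: 0.0319
gripper_force: 40.0
```

```bash
python3 - <<'E'
from h import *
plan([.4764,.3282,.235],.144)
s=sensors.read_state();w=cams.snapshot("wrist")
for r in cams.regions_of(w,"tray")[:1]:print(r["score"],r["centre"])
for n,X in(("C",[.48,.3035,.004]),):print(n,wproj(w,s,X))
cv2.imwrite("pics/w5.png",w["color"])
E
```

```text
[('xyz units', [0.02, -0.01, 2.14]), ('rot units', [-0.0, 0.0, 0.001])] q [-1.41, 0.37, 0.9, 1.71, -0.31, 1.21, -0.28]
0.82 [157.9, 248.7]
C [250.92403707 201.47897126]
```

View pics/w5.png

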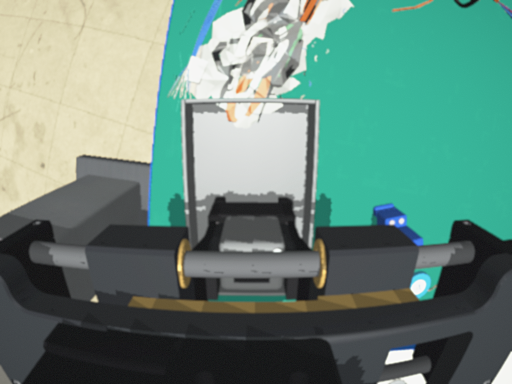

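The module hangs centred over the tray (tray columns 182–320, module near column 252) and clear of the cables. Lowering it now.

>>> carry_out(moves=[{"x": 0, "y": 0, "z": 0.4, "rx": 0, "ry": 0, "rz": 0}, {"x": 0, "y": 0, "z": 0.5, "rx": 0, "ry": 0, "rz": 0}, {"x": 0, "y": 0, "z": 0.5, "rx": 0, "ry": 0, "rz": 0}, {"x": 0, "y": 0, "z": 0.4, "rx": 0, "ry": 0, "rz": 0}, {"x": 0, "y": 0, "z": 0.2, "rx": 0, "ry": 0, "rz": 0}, {"x": 0, "y": 0, "z": 0.12, "rx": 0, "ry": 0, "rz": 0}, {"x": 0, "y": 0, "z": 0, "rx": 0, "ry": 0, "rz": 0}])

```text
t: 18.55
eef_pos: [0.4773, 0.3276, 0.2363]
tool_rot: [2.054, 2.377, 0.0]
wrist_force: [-0.5, 0.4, 0.4]
gripper_width: 0.0317
gripper_force: 40.0
```

>>> carry_out(moves=[{"x": 0, "y": 0, "z": 0, "rx": 0, "ry": 0, "rz": 0}, {"x": 0, "y": 0, "z": 0, "rx": 0, "ry": 0, "rz": 0}, {"x": 0, "y": 0, "z": 0, "rx": 0, "ry": 0, "rz": 0}, {"x": 0, "y": 0, "z": -0.4, "rx": 0, "ry": 0, "rz": 0}, {"x": 0, "y": 0, "z": -0.8, "rx": 0, "ry": 0, "rz": 0}, {"x": 0, "y": 0, "z": -0.9, "rx": 0, "ry": 0, "rz": 0}, {"x": -0.5, "y": 0.2, "z": -0.5, "rx": 0, "ry": 0, "rz": 0}, {"x": -0.9, "y": 0.28, "z": 0, "rx": 0, "ry": 0, "rz": 0}], hand=0.3)

```text
t: 19.55
eef_pos: [0.5116, 0.2625, 0.3697]
tool_rot: [2.05, 2.381, 0.008]
wrist_force: [1.8, -0.1, -0.5]
gripper_width: 0.0565
gripper_force: 0.0
```

```bash
python3 - <<'E'
from h import *
plan([.5736,-.0296,.32],-.05)
E
```

```text
[('xyz units', [-5.96, 0.36, 0.98]), ('rot units', [0.003, -0.003, 0.19])] q [-1.32, 0.34, 0.94, 1.69, -0.29, 1.26, -0.17]
```

>>> carry_out(moves=[{"x": -0.85, "y": 0.05, "z": 0.14, "rx": 0, "ry": 0, "rz": 0}, {"x": -0.85, "y": 0.05, "z": 0.14, "rx": 0, "ry": 0, "rz": 0}, {"x": -0.85, "y": 0.05, "z": 0.14, "rx": 0, "ry": 0, "rz": 0}, {"x": -0.85, "y": 0.05, "z": 0.14, "rx": 0, "ry": 0, "rz": 0}, {"x": -0.85, "y": 0.05, "z": 0.14, "rx": 0, "ry": 0, "rz": 0}, {"x": -0.85, "y": 0.05, "z": 0.14, "rx": 0, "ry": 0, "rz": 0}, {"x": -0.85, "y": 0.05, "z": 0.14, "rx": 0, "ry": 0, "rz": 0}, {"x": 0, "y": 0, "z": 0, "rx": 0, "ry": 0, "rz": 0.095}, {"x": 0, "y": 0, "z": 0, "rx": 0, "ry": 0, "rz": 0.095}, {"x": 0, "y": 0, "z": 0, "rx": 0, "ry": 0, "rz": 0}])

```text
t: 20.8
eef_pos: [0.5718, -0.0302, 0.3183]
tool_rot: [2.279, 2.162, 0.001]
wrist_force: [0.2, -0.4, 0.5]
gripper_width: 0.0568
gripper_force: 0.0
```

```bash
python3 - <<'E'
from h import *
plan([.5736,-.0296,.242],-.05)
E
```

```text
[('xyz units', [0.01, 0.03, 1.53]), ('rot units', [0.001, -0.0, -0.003])] q [-0.84, 0.43, 1.02, 1.75, -0.4, 1.18, 0.24]
```

>>> carry_out(moves=[{"x": 0.01, "y": 0.03, "z": 0.3, "rx": 0, "ry": 0, "rz": 0}, {"x": 0, "y": 0, "z": 0.5, "rx": 0, "ry": 0, "rz": 0}, {"x": 0, "y": 0, "z": 0.45, "rx": 0, "ry": 0, "rz": 0}, {"x": 0, "y": 0, "z": 0.28, "rx": 0, "ry": 0, "rz": 0}, {"x": 0, "y": 0, "z": 0, "rx": 0, "ry": 0, "rz": 0}])

```text
t: 21.42
eef_pos: [0.5728, -0.0295, 0.2398]
tool_rot: [-2.278, -2.162, 0.002]
wrist_force: [0.4, 0.4, 0.2]
gripper_width: 0.0567
gripper_force: 0.0
```

>>> carry_out(moves=[{"x": 0, "y": 0, "z": 0, "rx": 0, "ry": 0, "rz": 0}, {"x": 0, "y": 0, "z": 0, "rx": 0, "ry": 0, "rz": 0}, {"x": 0, "y": 0, "z": 0, "rx": 0, "ry": 0, "rz": 0}, {"x": 0, "y": 0, "z": 0, "rx": 0, "ry": 0, "rz": 0}, {"x": 0, "y": 0, "z": 0, "rx": 0, "ry": 0, "rz": 0}, {"x": 0, "y": 0, "z": 0, "rx": 0, "ry": 0, "rz": 0}], hand=-1)

```text
t: 22.18
eef_pos: [0.5733, -0.0296, 0.2411]
tool_rot: [2.28, 2.162, 0.001]
wrist_force: [-1.5, 0.1, 4.9]
gripper_width: 0.0315
gripper_force: 40.0
```

>>> carry_out(moves=[{"x": 0, "y": 0, "z": -0.12, "rx": 0, "ry": 0, "rz": 0}, {"x": 0, "y": 0, "z": -0.18, "rx": 0, "ry": 0, "rz": 0}, {"x": 0, "y": 0, "z": -0.3, "rx": 0, "ry": 0, "rz": 0}, {"x": 0, "y": 0, "z": -0.5, "rx": 0, "ry": 0, "rz": 0}, {"x": 0, "y": 0, "z": -0.5, "rx": 0, "ry": 0, "rz": 0}, {"x": 0, "y": 0, "z": -0.6, "rx": 0, "ry": 0, "rz": 0}, {"x": 0, "y": 0, "z": 0, "rx": 0, "ry": 0, "rz": 0}])

```text
t: 23.05
eef_pos: [0.5738, -0.0301, 0.3537]
tool_rot: [2.278, 2.159, 0.006]
wrist_force: [-0.5, 0.3, -1.7]
gripper_width: 0.0316
gripper_force: 40.0
```

```bash
python3 - <<'E'
from h import *
p=cams.snapshot("top");tray(p)
plan([.4836,.2787,.345],.144)
cv2.imwrite("pics/t3.png",cv2.resize(p["color"][150:300,60:260],(800,600),interpolation=cv2.INTER_CUBIC))
E
```

```text
tray 0.76 [0.479 0.3   0.045] xang 0.144 sides [np.float64(0.225), np.float64(0.134)] 2770
[('xyz units', [6.06, -2.11, 0.12]), ('rot units', [0.001, -0.001, -0.188])] q [-0.86, 0.4, 1.05, 1.71, -0.36, 1.24, 0.22]
```

View pics/t3.png

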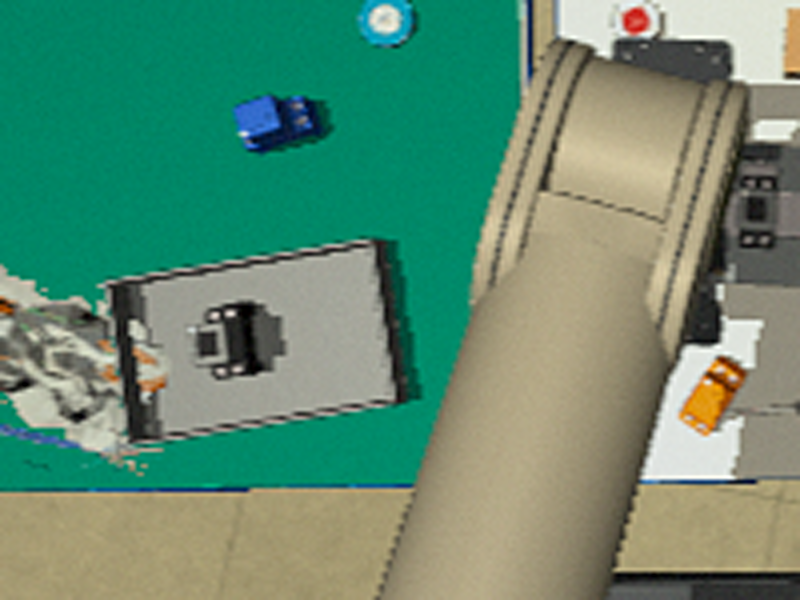

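The first module stands in the tray at crop (228,340). The tray has not moved again, and its right half is free.

>>> carry_out(moves=[{"x": 0.86, "y": -0.3, "z": 0, "rx": 0, "ry": 0, "rz": 0}, {"x": 0.86, "y": -0.3, "z": 0, "rx": 0, "ry": 0, "rz": 0}, {"x": 0.86, "y": -0.3, "z": 0, "rx": 0, "ry": 0, "rz": 0}, {"x": 0.87, "y": -0.3, "z": 0, "rx": 0, "ry": 0, "rz": 0}, {"x": 0.87, "y": -0.3, "z": 0, "rx": 0, "ry": 0, "rz": 0}, {"x": 0.87, "y": -0.3, "z": 0, "rx": 0, "ry": 0, "rz": 0}, {"x": 0.87, "y": -0.3, "z": 0, "rx": 0, "ry": 0, "rz": 0}, {"x": 0, "y": 0, "z": 0, "rx": 0, "ry": 0, "rz": -0.095}, {"x": 0, "y": 0, "z": 0, "rx": 0, "ry": 0, "rz": -0.095}, {"x": 0, "y": 0, "z": 0, "rx": 0, "ry": 0, "rz": 0}])

```text
t: 24.4
eef_pos: [0.4842, 0.2784, 0.35]
tool_rot: [-2.054, -2.376, 0.002]
wrist_force: [0.7, 0.0, -0.6]
gripper_width: 0.032
gripper_force: 40.0
```

```bash
python3 - <<'E'
from h import *
plan([.4836,.2787,.235],.144);print(sensors.read_state()["gripper_width"])
E
```

```text
[('xyz units', [0.01, -0.01, 2.3]), ('rot units', [-0.001, 0.001, 0.001])] q [-1.41, 0.32, 0.98, 1.75, -0.28, 1.22, -0.22]
0.03203273915274133
```

>>> carry_out(moves=[{"x": 0, "y": 0, "z": 0.4, "rx": 0, "ry": 0, "rz": 0}, {"x": 0, "y": 0, "z": 0.5, "rx": 0, "ry": 0, "rz": 0}, {"x": 0, "y": 0, "z": 0.6, "rx": 0, "ry": 0, "rz": 0}, {"x": 0, "y": 0, "z": 0.45, "rx": 0, "ry": 0, "rz": 0}, {"x": 0, "y": 0, "z": 0.2, "rx": 0, "ry": 0, "rz": 0}, {"x": 0, "y": 0, "z": 0.14, "rx": 0, "ry": 0, "rz": 0}, {"x": 0, "y": 0, "z": 0, "rx": 0, "ry": 0, "rz": 0}])

```text
t: 25.28
eef_pos: [0.4845, 0.2785, 0.2361]
tool_rot: [2.054, 2.377, -0.0]
wrist_force: [0.7, 0.0, -1.1]
gripper_width: 0.0315
gripper_force: 40.0
```

>>> carry_out(moves=[{"x": 0, "y": 0, "z": 0, "rx": 0, "ry": 0, "rz": 0}, {"x": 0, "y": 0, "z": 0, "rx": 0, "ry": 0, "rz": 0}, {"x": 0, "y": 0, "z": 0, "rx": 0, "ry": 0, "rz": 0}, {"x": 0, "y": 0, "z": -0.4, "rx": 0, "ry": 0, "rz": 0}, {"x": 0, "y": 0, "z": -0.8, "rx": 0, "ry": 0, "rz": 0}, {"x": 0, "y": 0, "z": -0.9, "rx": 0, "ry": 0, "rz": 0}, {"x": -0.5, "y": 0, "z": -0.5, "rx": 0, "ry": 0, "rz": 0}, {"x": -0.8, "y": 0.1, "z": 0, "rx": 0, "ry": 0, "rz": 0}], hand=0.3)

```text
t: 26.28
eef_pos: [0.4993, 0.2151, 0.3695]
tool_rot: [2.051, 2.379, 0.007]
wrist_force: [1.4, -0.4, -0.8]
gripper_width: 0.0571
gripper_force: 0.0
```

```bash
python3 - <<'E'
from h import *
plan([.571,-.0814,.32],-.05)
E
```

```text
[('xyz units', [-6.08, 0.54, 0.97]), ('rot units', [0.003, -0.003, 0.189])] q [-1.37, 0.26, 1.03, 1.77, -0.24, 1.24, -0.13]
```

>>> carry_out(moves=[{"x": -0.87, "y": 0.08, "z": 0.14, "rx": 0, "ry": 0, "rz": 0}, {"x": -0.87, "y": 0.08, "z": 0.14, "rx": 0, "ry": 0, "rz": 0}, {"x": -0.87, "y": 0.08, "z": 0.14, "rx": 0, "ry": 0, "rz": 0}, {"x": -0.87, "y": 0.08, "z": 0.14, "rx": 0, "ry": 0, "rz": 0}, {"x": -0.87, "y": 0.08, "z": 0.14, "rx": 0, "ry": 0, "rz": 0}, {"x": -0.87, "y": 0.08, "z": 0.14, "rx": 0, "ry": 0, "rz": 0}, {"x": -0.87, "y": 0.08, "z": 0.14, "rx": 0, "ry": 0, "rz": 0}, {"x": 0, "y": 0, "z": 0, "rx": 0, "ry": 0, "rz": 0.095}, {"x": 0, "y": 0, "z": 0, "rx": 0, "ry": 0, "rz": 0.095}, {"x": 0, "y": 0, "z": 0, "rx": 0, "ry": 0, "rz": 0}])

```text
t: 27.52
eef_pos: [0.5708, -0.0824, 0.3183]
tool_rot: [2.279, 2.162, 0.001]
wrist_force: [-0.4, 0.2, 0.3]
gripper_width: 0.0568
gripper_force: 0.0
```

```bash
python3 - <<'E'
from h import *
plan([.571,-.0814,.242],-.05)
E
```

```text
[('xyz units', [0.02, 0.0, 1.53]), ('rot units', [0.001, -0.0, -0.003])] q [-0.76, 0.46, 1.06, 1.74, -0.43, 1.19, 0.36]
```

>>> carry_out(moves=[{"x": 0.02, "y": 0, "z": 0.3, "rx": 0, "ry": 0, "rz": 0}, {"x": 0, "y": 0, "z": 0.5, "rx": 0, "ry": 0, "rz": 0}, {"x": 0, "y": 0, "z": 0.45, "rx": 0, "ry": 0, "rz": 0}, {"x": 0, "y": 0, "z": 0.26, "rx": 0, "ry": 0, "rz": 0}, {"x": 0, "y": 0, "z": 0, "rx": 0, "ry": 0, "rz": 0}])

```text
t: 28.15
eef_pos: [0.5705, -0.0811, 0.2409]
tool_rot: [-2.278, -2.162, 0.002]
wrist_force: [-1.0, 0.7, 1.0]
gripper_width: 0.0568
gripper_force: 0.0
```

>>> carry_out(moves=[{"x": 0, "y": 0, "z": 0, "rx": 0, "ry": 0, "rz": 0}, {"x": 0, "y": 0, "z": 0, "rx": 0, "ry": 0, "rz": 0}, {"x": 0, "y": 0, "z": 0, "rx": 0, "ry": 0, "rz": 0}, {"x": 0, "y": 0, "z": 0, "rx": 0, "ry": 0, "rz": 0}, {"x": 0, "y": 0, "z": 0, "rx": 0, "ry": 0, "rz": 0}, {"x": 0, "y": 0, "z": 0, "rx": 0, "ry": 0, "rz": 0}], hand=-1)

```text
t: 28.9
eef_pos: [0.5709, -0.0812, 0.2421]
tool_rot: [2.28, 2.161, 0.001]
wrist_force: [-1.5, 0.6, 6.2]
gripper_width: 0.0319
gripper_force: 40.0
```

>>> carry_out(moves=[{"x": 0, "y": 0, "z": -0.12, "rx": 0, "ry": 0, "rz": 0}, {"x": 0, "y": 0, "z": -0.18, "rx": 0, "ry": 0, "rz": 0}, {"x": 0, "y": 0, "z": -0.3, "rx": 0, "ry": 0, "rz": 0}, {"x": 0, "y": 0, "z": -0.5, "rx": 0, "ry": 0, "rz": 0}, {"x": 0, "y": 0, "z": -0.5, "rx": 0, "ry": 0, "rz": 0}, {"x": 0, "y": 0, "z": -0.6, "rx": 0, "ry": 0, "rz": 0}, {"x": 0, "y": 0, "z": 0, "rx": 0, "ry": 0, "rz": 0}])

```text
t: 29.78
eef_pos: [0.5715, -0.0818, 0.3547]
tool_rot: [2.278, 2.159, 0.006]
wrist_force: [0.2, -0.8, -1.3]
gripper_width: 0.0318
gripper_force: 40.0
```

```bash
python3 - <<'E'
from h import *
p=cams.snapshot("top");tray(p)
plan([.4903,.2322,.345],.144)
for r in cams.regions_of(p,"relay1"):print(round(r["score"],2),r["centre"],hit(p,r["centre"][::-1],.06).round(3))
cv2.imwrite("pics/t4.png",cv2.resize(p["color"][150:300,60:260],(800,600),interpolation=cv2.INTER_CUBIC))
E
```

```text
tray 0.94 [0.48  0.3   0.045] xang 0.148 sides [np.float64(0.219), np.float64(0.129)] 2307
[('xyz units', [6.17, -1.94, 0.14]), ('rot units', [0.001, -0.0, -0.188])] q [-0.79, 0.43, 1.09, 1.71, -0.4, 1.25, 0.33]
0.77 [231.9, 134.8] [0.488 0.263 0.06 ]
0.73 [176.5, 128.0] [0.657 0.284 0.06 ]
0.53 [235.6, 118.3] [0.478 0.313 0.06 ]
```

View pics/t4.png

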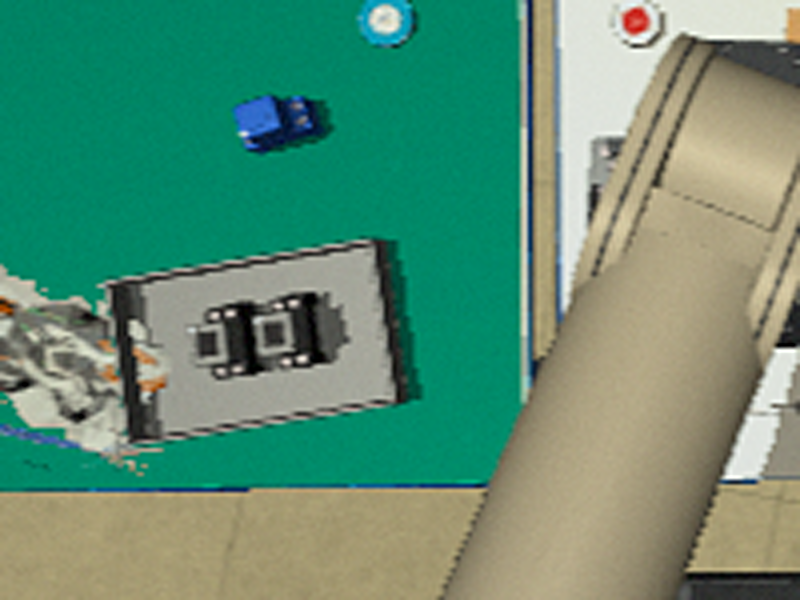

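Two modules stand in the tray at crop (225,342) and (285,330), and there is room to their right for the third.

>>> carry_out(moves=[{"x": 0.88, "y": -0.28, "z": 0, "rx": 0, "ry": 0, "rz": 0}, {"x": 0.88, "y": -0.28, "z": 0, "rx": 0, "ry": 0, "rz": 0}, {"x": 0.88, "y": -0.28, "z": 0, "rx": 0, "ry": 0, "rz": 0}, {"x": 0.88, "y": -0.28, "z": 0, "rx": 0, "ry": 0, "rz": 0}, {"x": 0.88, "y": -0.28, "z": 0, "rx": 0, "ry": 0, "rz": 0}, {"x": 0.88, "y": -0.27, "z": 0, "rx": 0, "ry": 0, "rz": 0}, {"x": 0.88, "y": -0.27, "z": 0, "rx": 0, "ry": 0, "rz": 0}, {"x": 0, "y": 0, "z": 0, "rx": 0, "ry": 0, "rz": -0.095}, {"x": 0, "y": 0, "z": 0, "rx": 0, "ry": 0, "rz": -0.095}, {"x": 0, "y": 0, "z": 0, "rx": 0, "ry": 0, "rz": 0}])

```text
t: 31.18
eef_pos: [0.4901, 0.2314, 0.3511]
tool_rot: [-2.054, -2.376, 0.001]
wrist_force: [0.3, -0.3, -0.9]
gripper_width: 0.0316
gripper_force: 40.0
```

```bash
python3 - <<'E'
from h import *
plan([.4903,.2322,.235],.144);print(sensors.read_state()["gripper_width"])
E
```

```text
[('xyz units', [0.02, 0.01, 2.32]), ('rot units', [-0.001, 0.0, 0.001])] q [-1.43, 0.3, 1.07, 1.8, -0.28, 1.21, -0.13]
0.03163056180939673
```

>>> carry_out(moves=[{"x": 0, "y": 0, "z": 0.4, "rx": 0, "ry": 0, "rz": 0}, {"x": 0, "y": 0, "z": 0.5, "rx": 0, "ry": 0, "rz": 0}, {"x": 0, "y": 0, "z": 0.6, "rx": 0, "ry": 0, "rz": 0}, {"x": 0, "y": 0, "z": 0.45, "rx": 0, "ry": 0, "rz": 0}, {"x": 0, "y": 0, "z": 0.2, "rx": 0, "ry": 0, "rz": 0}, {"x": 0, "y": 0, "z": 0.15, "rx": 0, "ry": 0, "rz": 0}, {"x": 0, "y": 0, "z": 0, "rx": 0, "ry": 0, "rz": 0}])

```text
t: 32.05
eef_pos: [0.4903, 0.2314, 0.2366]
tool_rot: [2.054, 2.377, -0.0]
wrist_force: [-0.3, 0.8, -1.2]
gripper_width: 0.0316
gripper_force: 40.0
```

>>> carry_out(moves=[{"x": 0, "y": 0, "z": 0, "rx": 0, "ry": 0, "rz": 0}, {"x": 0, "y": 0, "z": 0, "rx": 0, "ry": 0, "rz": 0}, {"x": 0, "y": 0, "z": 0, "rx": 0, "ry": 0, "rz": 0}, {"x": 0, "y": 0, "z": -0.4, "rx": 0, "ry": 0, "rz": 0}, {"x": 0, "y": 0, "z": -0.8, "rx": 0, "ry": 0, "rz": 0}, {"x": 0, "y": 0, "z": -0.9, "rx": 0, "ry": 0, "rz": 0}, {"x": -0.5, "y": 0, "z": -0.7, "rx": 0, "ry": 0, "rz": 0}, {"x": -0.8, "y": 0, "z": -0.3, "rx": 0, "ry": 0, "rz": 0}, {"x": -0.9, "y": 0, "z": 0, "rx": 0, "ry": 0, "rz": 0}, {"x": -0.9, "y": 0, "z": 0, "rx": 0, "ry": 0, "rz": 0}], hand=0.3)

```text
t: 33.3
eef_pos: [0.5129, 0.0762, 0.3931]
tool_rot: [-2.054, -2.377, -0.003]
wrist_force: [0.3, 0.7, -0.8]
gripper_width: 0.0567
gripper_force: 0.0
```

```bash
python3 - <<'E'
from h import *
p=cams.snapshot("top");tray(p)
for r in cams.regions_of(p,"relay1"):print(round(r["score"],2),r["centre"],hit(p,r["centre"][::-1],.06).round(3))
plan([.475,-.4335,.40],.589+np.pi/2)
cv2.imwrite("pics/t5.png",cv2.resize(p["color"][150:300,60:260],(800,600),interpolation=cv2.INTER_CUBIC))
E
```

```text
tray 0.6 [0.472 0.357 0.045] xang -1.426 sides [np.float64(0.106), np.float64(0.13)] 1054
0.67 [236.2, 116.5] [0.476 0.318 0.06 ]
0.66 [177.7, 127.5] [0.653 0.285 0.06 ]
0.59 [249.4, 237.7] [ 0.431 -0.048  0.06 ]
[('xyz units', [-9.96, -2.18, -0.15]), ('rot units', [0.0, -0.002, 1.072])] q [-1.3, 0.17, 1.19, 1.8, -0.17, 1.28, 0.08]
```

View pics/t5.png

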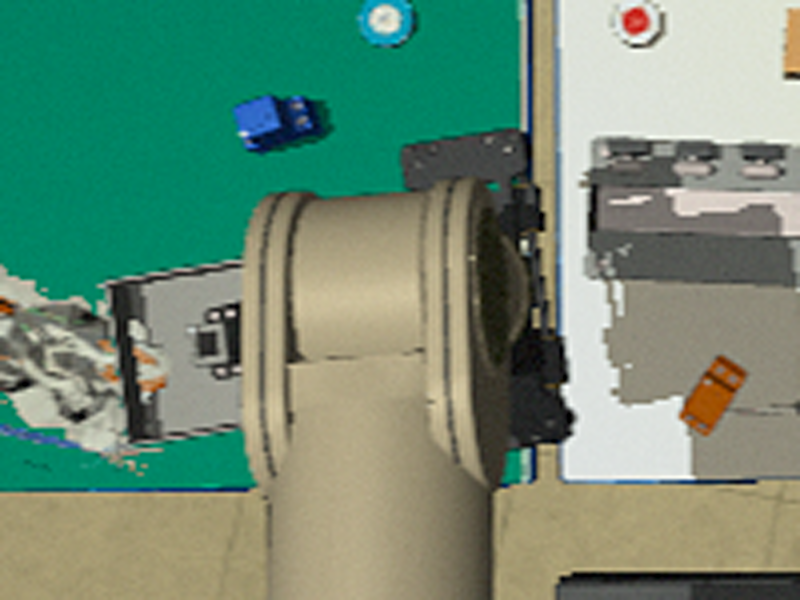

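The arm hides the tray's right half, and the rail is empty. I'll move toward the dial and then check the tray.

>>> carry_out(moves=[{"x": -0.9, "y": -0.2, "z": 0, "rx": 0, "ry": 0, "rz": 0}, {"x": -0.9, "y": -0.2, "z": 0, "rx": 0, "ry": 0, "rz": 0}, {"x": -0.9, "y": -0.2, "z": 0, "rx": 0, "ry": 0, "rz": 0}, {"x": -0.9, "y": -0.2, "z": 0, "rx": 0, "ry": 0, "rz": 0}, {"x": -0.9, "y": -0.2, "z": 0, "rx": 0, "ry": 0, "rz": 0}, {"x": -0.9, "y": -0.2, "z": 0, "rx": 0, "ry": 0, "rz": 0}, {"x": -0.9, "y": -0.2, "z": 0, "rx": 0, "ry": 0, "rz": 0}, {"x": -0.9, "y": -0.2, "z": 0, "rx": 0, "ry": 0, "rz": 0}, {"x": -0.9, "y": -0.2, "z": 0, "rx": 0, "ry": 0, "rz": 0}, {"x": -0.9, "y": -0.2, "z": 0, "rx": 0, "ry": 0, "rz": 0}])

```text
t: 34.7
eef_pos: [0.4801, -0.382, 0.3922]
tool_rot: [-2.051, -2.379, -0.001]
wrist_force: [0.8, 0.0, 0.6]
gripper_width: 0.0566
gripper_force: 0.0
```

>>> carry_out(moves=[{"x": -0.96, "y": -0.18, "z": 0, "rx": 0, "ry": 0, "rz": 0}, {"x": 0, "y": 0, "z": 0, "rx": 0, "ry": 0, "rz": 0.153}, {"x": 0, "y": 0, "z": 0, "rx": 0, "ry": 0, "rz": 0.153}, {"x": 0, "y": 0, "z": 0, "rx": 0, "ry": 0, "rz": 0.153}, {"x": 0, "y": 0, "z": 0, "rx": 0, "ry": 0, "rz": 0.153}, {"x": 0, "y": 0, "z": 0, "rx": 0, "ry": 0, "rz": 0.153}, {"x": 0, "y": 0, "z": 0, "rx": 0, "ry": 0, "rz": 0.153}, {"x": 0, "y": 0, "z": 0, "rx": 0, "ry": 0, "rz": 0.153}, {"x": 0, "y": 0, "z": 0, "rx": 0, "ry": 0, "rz": 0}], hand=0.3)

```text
t: 35.83
eef_pos: [0.4784, -0.4294, 0.392]
tool_rot: [-3.002, -0.925, 0.001]
wrist_force: [0.0, -0.2, -0.5]
gripper_width: 0.0568
gripper_force: 0.0
```

```bash
python3 - <<'E'
from h import *
p=cams.snapshot("top");tray(p)
for r in cams.regions_of(p,"relay1"):print(round(r["score"],2),r["centre"],hit(p,r["centre"][::-1],.06).round(3))
s=sensors.read_state();w=cams.snapshot("wrist")
plan([.5,-.4166,.235],.589+np.pi/2)
a=cv2.resize(p["color"][190:290,70:190],(480,400),interpolation=cv2.INTER_CUBIC)
x,y=[int(v) for v in wproj(w,s,[.5,-.4166,.06])];x0=max(0,x-40);y0=max(0,y-50)
print(x0,y0)
b=cv2.resize(w["color"][y0:y0+100,x0:x0+80],(320,400),interpolation=cv2.INTER_CUBIC)
cv2.imwrite("pics/c6.png",np.hstack([a,b]))
E
```

```text
tray 0.66 [0.479 0.301 0.045] xang 0.14 sides [np.float64(0.221), np.float64(0.13)] 2161
0.68 [178.2, 127.0] [0.652 0.287 0.06 ]
0.67 [235.2, 119.3] [0.479 0.31  0.06 ]
0.51 [230.7, 150.3] [0.491 0.216 0.06 ]
0.49 [251.2, 239.2] [ 0.425 -0.052  0.06 ]
0.47 [233.0, 135.2] [0.485 0.262 0.06 ]
[('xyz units', [0.52, 0.03, 3.14]), ('rot units', [-0.0, -0.0, 0.009])] q [-0.14, 0.69, 1.27, 1.47, -0.66, 1.46, 0.16]
214 107
```

View pics/c6.png

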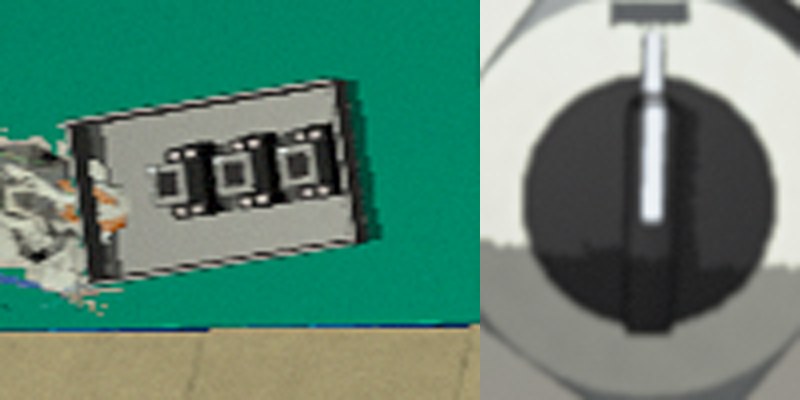

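Left half: all three modules stand inside the tray at (172,183), (235,172) and (300,163). Right half: the pointer is still at the lug. Next I'll work out the turn to the pin.

```bash
python3 - <<'E'
from h import *
w=cams.snapshot("wrist");s=dict(eef_pos=np.array([.47533,-.4335,.39907]),tool_rot=np.array([-3.007,-.907,-.001]))
f=lambda u,v,z:whit(w,s,(172+(u+.5)/5-.5,93+(v+.5)/5-.5),z)
C=f(415,298,.048);C2=f(413,292,.041);print(C,C2)
for n,P in(("ptr",f(417,90,.046)),("lug",f(412,68,.045)),("pin",f(632,228,.045)),("bar",f(417,320,.08)-f(417,180,.08)+C)):
    d=P-(C+C2)/2;print(n,np.hypot(*d[:2]).round(4),np.arctan2(d[1],d[0]).round(3))
M=R.from_rotvec(sensors.read_state()["tool_rot"]).as_matrix();print(np.arctan2(M[1,0],M[0,0]))
E
```

```text
[ 0.50100475 -0.41902903  0.048     ] [ 0.50116963 -0.41844352  0.041     ]
ptr 0.0465 0.572
lug 0.0514 0.595
pin 0.0519 -0.676
bar 0.0288 -2.548
0.5973485865708712
```

>>> carry_out(moves=[{"x": 0.25, "y": 0.04, "z": 0.3, "rx": 0, "ry": 0, "rz": 0}, {"x": 0.25, "y": 0.04, "z": 0.6, "rx": 0, "ry": 0, "rz": 0}, {"x": 0, "y": 0, "z": 0.7, "rx": 0, "ry": 0, "rz": 0}, {"x": 0, "y": 0, "z": 0.7, "rx": 0, "ry": 0, "rz": 0}, {"x": 0, "y": 0, "z": 0.5, "rx": 0, "ry": 0, "rz": 0}, {"x": 0, "y": 0, "z": 0.32, "rx": 0, "ry": 0, "rz": 0}, {"x": 0, "y": 0, "z": 0, "rx": 0, "ry": 0, "rz": 0}], hand=0.3)

```text
t: 36.95
eef_pos: [0.5004, -0.4192, 0.2345]
tool_rot: [-3.002, -0.921, 0.002]
wrist_force: [0.6, -0.2, 0.1]
gripper_width: 0.0563
gripper_force: 0.0
```

>>> carry_out(moves=[{"x": 0, "y": 0, "z": 0, "rx": 0, "ry": 0, "rz": 0}, {"x": 0, "y": 0, "z": 0, "rx": 0, "ry": 0, "rz": 0}, {"x": 0, "y": 0, "z": 0, "rx": 0, "ry": 0, "rz": 0}, {"x": 0, "y": 0, "z": 0, "rx": 0, "ry": 0, "rz": 0}, {"x": 0, "y": 0, "z": 0, "rx": 0, "ry": 0, "rz": 0}, {"x": 0, "y": 0, "z": 0, "rx": 0, "ry": 0, "rz": 0}, {"x": 0, "y": 0, "z": 0, "rx": 0, "ry": 0, "rz": 0}, {"x": 0, "y": 0, "z": 0, "rx": 0, "ry": 0, "rz": 0}], hand=-1, newtons=40)

```text
t: 37.95
eef_pos: [0.5005, -0.42, 0.2358]
tool_rot: [3.002, 0.921, 0.001]
wrist_force: [3.5, -3.7, -2.4]
gripper_width: 0.0137
gripper_force: 39.9
```

```bash
python3 - <<'E'
from h import *
plan([.5005,-.419,.235],-.669+np.pi/2)
s=sensors.read_state();M=R.from_rotvec(s["tool_rot"]).as_matrix();print(np.arctan2(M[1,0],M[0,0]),s["gripper_width"],s["wrist_force"],s["moment"])
E
```

```text
[('xyz units', [0.01, -0.02, 0.02]), ('rot units', [0.001, -0.001, 1.207])] q [-0.11, 0.84, 1.12, 1.6, -0.8, 1.22, 0.2]
0.5950461009329533 0.013672412090926565 [ 3.52310965 -3.65674023 -2.35403178] [-1.02593657 -0.5326869  -0.01215437]
```

>>> carry_out(moves=[{"x": 0, "y": 0, "z": 0, "rx": 0, "ry": 0, "rz": 0.121}, {"x": 0, "y": 0, "z": 0, "rx": 0, "ry": 0, "rz": 0.121}, {"x": 0, "y": 0, "z": 0, "rx": 0, "ry": 0, "rz": 0.121}, {"x": 0, "y": 0, "z": 0, "rx": 0, "ry": 0, "rz": 0.121}, {"x": 0, "y": 0, "z": 0, "rx": 0, "ry": 0, "rz": 0.121}, {"x": 0, "y": 0, "z": 0, "rx": 0, "ry": 0, "rz": 0.121}, {"x": 0, "y": 0, "z": 0, "rx": 0, "ry": 0, "rz": 0.121}, {"x": 0, "y": 0, "z": 0, "rx": 0, "ry": 0, "rz": 0.121}, {"x": 0, "y": 0, "z": 0, "rx": 0, "ry": 0, "rz": 0.121}, {"x": 0, "y": 0, "z": 0, "rx": 0, "ry": 0, "rz": 0.121}])

```text
t: 39.2
eef_pos: [0.5004, -0.4205, 0.2359]
tool_rot: [2.961, -1.042, 0.003]
wrist_force: [4.1, -8.8, -5.1]
gripper_width: 0.0138
gripper_force: 40.0
```

>>> carry_out(moves=[{"x": 0, "y": 0, "z": 0, "rx": 0, "ry": 0, "rz": 0}, {"x": 0, "y": 0, "z": 0, "rx": 0, "ry": 0, "rz": 0}, {"x": 0, "y": 0, "z": 0, "rx": 0, "ry": 0, "rz": 0}])

```text
t: 39.58
eef_pos: [0.5004, -0.4205, 0.2359]
tool_rot: [2.963, -1.036, 0.003]
wrist_force: [3.7, -9.2, -5.1]
gripper_width: 0.0134
gripper_force: 39.9
```

```bash
python3 - <<'E'
from h import *
plan([.5005,-.419,.235],-.672+np.pi/2)
s=sensors.read_state();print(s["gripper_width"],s["wrist_force"])
E
```

```text
[('xyz units', [-0.02, -0.02, 0.02]), ('rot units', [0.002, -0.003, -0.001])] q [-0.17, 0.98, 1.29, 1.6, -0.97, 1.32, -0.98]
0.01340205618498203 [ 3.69922652 -9.19034559 -5.07056602]
```

Release and look.

>>> carry_out(moves=[{"x": 0, "y": 0, "z": 0, "rx": 0, "ry": 0, "rz": 0}, {"x": 0, "y": 0, "z": 0, "rx": 0, "ry": 0, "rz": 0}, {"x": 0, "y": 0, "z": 0, "rx": 0, "ry": 0, "rz": 0}, {"x": 0, "y": 0, "z": -0.5, "rx": 0, "ry": 0, "rz": 0}, {"x": 0, "y": 0, "z": -0.9, "rx": 0, "ry": 0, "rz": 0}, {"x": -0.3, "y": 0, "z": -0.9, "rx": 0, "ry": 0, "rz": 0}, {"x": -0.3, "y": 0, "z": -0.8, "rx": 0, "ry": 0, "rz": 0}, {"x": 0, "y": 0, "z": 0, "rx": 0, "ry": 0, "rz": 0}, {"x": 0, "y": 0, "z": 0, "rx": 0, "ry": 0, "rz": 0}], hand=0.5)

```text
t: 40.7
eef_pos: [0.477, -0.4007, 0.3902]
tool_rot: [-2.965, 1.035, 0.0]
wrist_force: [0.3, -0.6, -0.4]
gripper_width: 0.0649
gripper_force: 0.0
```

```bash
python3 - <<'E'
from h import *
s=sensors.read_state();w=cams.snapshot("wrist");p=cams.snapshot("top");tray(p)
x,y=[int(v) for v in wproj(w,s,[.5005,-.419,.06])];x0=max(0,x-50);y0=max(0,y-50);print(x0,y0,s["eef_pos"])
for r in cams.regions_of(p,"relay1"):print(round(r["score"],2),hit(p,r["centre"][::-1],.06).round(3))
a=cv2.resize(p["color"][190:290,70:170],(300,300),interpolation=cv2.INTER_CUBIC);a=np.vstack([a,np.zeros((200,300,3),np.uint8)])
b=cv2.resize(w["color"][y0:y0+100,x0:x0+100],(500,500),interpolation=cv2.INTER_CUBIC)
cv2.imwrite("pics/c7.png",np.hstack([b,a]))
E
```

```text
tray 0.56 [0.48  0.302 0.045] xang 0.137 sides [np.float64(0.223), np.float64(0.133)] 2281
202 102 [ 0.4769597  -0.4006957   0.39016701]
0.81 [0.484 0.267 0.06 ]
0.78 [0.496 0.221 0.06 ]
0.77 [0.486 0.315 0.06 ]
0.64 [0.655 0.283 0.06 ]
0.43 [ 0.419 -0.047  0.06 ]
```

View pics/c7.png

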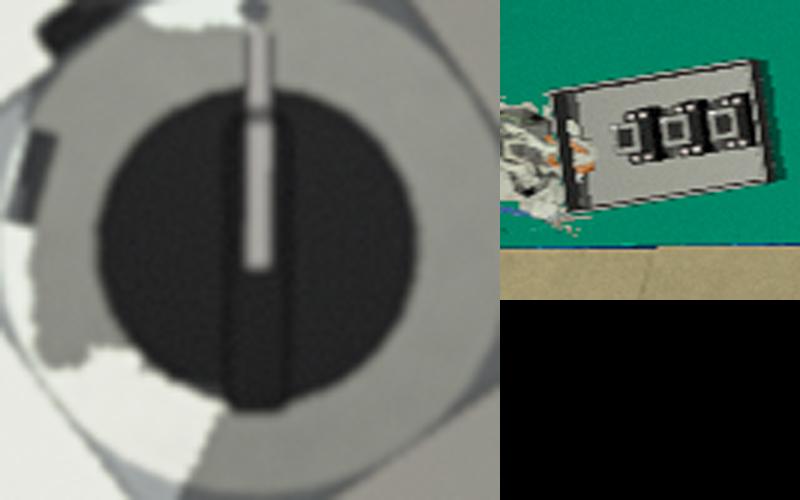

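The pointer stripe (258,30) ends right below the pin (257,10), and all three modules stand in the tray. The gripper is clear, so I'm handing in.

```bash
python3 -c "
from bench import env
print(env.sign_off())"
```

```text
the job is handed in; nothing more can be done
None
```

I handed the job in: the three modules on the rail (the fourth place was empty) stand in the tray, pulled while the dial was at the lug, and the dial is back at the pin; sign-off returned no verdict.

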